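# Hold a sprung collar home on the shaft flat

### The arm

A 6-joint arm with a two-finger parallel gripper is mounted at the origin on the work surface. World frame = base frame: x ahead of the robot, y to its left, z up, the work surface at z = 0. Lengths are in m, angles in rad, forces in N, time in s.
With the tool pointing down it reaches from about 0.425 to 0.95 m from the base axis. Payload 3.5 kg.
Tool frame: the origin (TCP) lies midway between the tips of the shut fingers; the grasp point (between the pads) lies 19 mm behind it (ctrl.tcp_to_grasp is the distance from the TCP to the grasp point, in m); z points along the fingers, x is the direction in which the jaws open and shut, and the axes are right-handed (so a half turn about z gives the same grasp; the last joint's range is limited). The gripper opens to 85 mm and grips with 20 to 120 N. Pads are 22 mm wide; open, the fingers measure 114 mm over their backs; the gripper's body (76 mm by 85 mm) begins 54 mm behind the grasp point. The pads swing forward as they close: fully open they stand 13 mm farther back than shut.
Start: joints at [-1.353, 0.286, 1.577, -0, 1.279, -0.15], TCP at [0.243, -0.63, 0.231] pointing down, gripper open.
Joint ranges: [-2.77, 2.77], [-0.9, 2.22], [0.21, 2.48], [-1.53, 4.67], [0.24, 2.81], [-2.84, 2.84]. Speed limits (rad/s): [2.79, 2.79, 3.14, 3.14, 3.14, 3.14].

### API

Orientations are given as a unit quaternion [x, y, z, w].
In Python, from plant import ctrl, cams, workorder, spotter gives the robot as it stands. The module is installed in compiled form; this text tells all that it offers.
- The arm moves only by the tool send_rows, never from a script. Its argument "motion" is one flat list of numbers, 5 for each row, row after row: the shift along the tool's x, y, z in cm, then the turn about the tool's z in rad, then the finger opening in cm, from 0 to 8.54. In form: [tx, ty, tz, spin, gripper, tx, ty, tz, spin, gripper, ...]. A call has 1 to 12 rows; each row shifts and turns the pose as measured when the row begins, along the tool's axes as they then stand; what a row does not reach is not made up. A row lasts 1/10 s, in which the tool goes at most 50 mm and 8.59 degrees, less where a joint would pass 70% of its speed; a pose out of reach is approached as far as the arm can. A call is refused whole if a number of a shift passes 5 or a number of a turn 0.15, either way. A call with a gripper value outside its range is refused whole. The fingers move at their own pace and stop on an object; "grip_force" is the grip in N (left out, the last holds). Time passes only in rows, so rows that do not move let the fingers close. It gives the time, the measured TCP pose, the force and the opening at its end, in the units of the state.
- ctrl.get_state(): the state, without advancing time (a new reading comes with each control period).
- cams.read_camera(name): name is "scene" or "top" or "wrist"; returns (picture, depth): 480x640x3 uint8, red, green, blue; 480x640 float32, m along the optical axis (not along the pixel's ray), 0 where there is no reading.
- cams.camera_params(name): a dict with "fx", "fy", "cx", "cy" (pixels), "xyz" and "attitude" of the camera in the world; the wrist camera has in their place "mount" (4x4, takes a point from camera to tool coordinates, whose origin is the TCP and whose axes are the tool frame's). Camera axes: x right, y down, z forward; pixel columns grow to the right and rows downward; lengths in m; the calibration is good to about 2 mm. A picture is of the moment at which its call begins: read the wrist's pose just before it. camera_params takes no time and is no camera call.
- workorder.sign_off(): hands the job in, once; it reports no verdict.
Trained networks look in the newest picture that a camera, given by its name, has taken for a name from the list of things; names that differ only in an ending like _2 or _b are one class to them, and where a whole thing is asked for, a point or a joint stands for the part that bears it (a point fixed in the world has none). Each returns a list of dicts, best first, with "conf" (0 to 1); they miss things now and then, are a little off and sometimes report something else, mostly with a low value. They report only what shows in the picture. A call takes as long as a camera call. They do not tell look-alikes from the thing itself.
- spotter.trace(target, camera): "mask" (480x640 bool, what is visible of it) and "bbox" ([left, top, width, height] in pixels, round what is visible of it).
The state is a dict: "time": time; "qpos": joint angles; "dq": joint speeds; "joint_efforts": joint torques, N m; "eef_pos": TCP position; "tcp_rot": TCP orientation; "contact_force": force on the tool from outside, world axes, zero at the start; "wrist_torque": the same for the moment, N m; "opening": opening from 0.0 (shut) to 1.0 (fully open).
Only numpy, scipy, OpenCV 4.12 (cv2) and the standard library are available. Lean on these libraries where they do the work, as an engineer would, in place of code of your own. Each camera call takes 0.05 s, during which the arm holds its last target.

### The job

Feel for the two set-screw flats on the pump unit's upright shaft by pinching it across them, and turn the shaft until a flat faces the yellow pointer on the casing. Then fetch the dark collar with the brass set-screw, put it over the shaft with its screw over that flat and facing the pointer, and push it down against the spring seat until it is home on the steel bearing cap. Finish still gripping the collar and holding it down there (the spring would lift it again) so that the screw could be tightened; leave everything else on the bench where it is.

Things in the scene. Friction and masses are not known exactly. Their poses are not given: they have to be found in the camera images.
- unit: Pump unit fixed to the bench: aluminium casing, base flange 150 mm across, 12 high, drum 124 mm across, its flat top 60 mm above the bench; a steel bearing cap (tube, 46 mm across) stands on it up to 90 mm; a brass port juts out at +x to 77 mm from the axis. Origin on the bench under the shaft axis, z up; the yellow pointer lies in its -x direction.
- pointer (a point): Tip of the yellow arrow painted on the casing top, 66 mm from the shaft axis, pointing outwards; the direction from the shaft axis to it is the pointer direction.
- cap_top (a point): On the shaft axis at the height of the bearing cap's rim, 90 mm above the bench. A collar that is home has its underside here.
- shaft_top (a point): Centre of the shaft's top end, 140 mm above the bench. The shaft is dark steel, upright, 24 mm diameter with two opposite flats 15 mm apart that run up its whole exposed length; the top 3 mm are chamfered. At rest 40 mm of it show above the seat.
- shaft (a joint): Turn of the shaft in rad about its upright axis, counter-clockwise from above; friction holds it where it is left (about 0.08 N m). At 0, pi or any multiple of pi a flat faces the pointer. It starts at least 0.5 rad away from that and turns without stops.
- flat_a: Bright ground face of one flat, 17 mm wide, 36 mm tall. Origin at its centre, 118 mm above the bench, 7 mm from the shaft axis (the face is at 7.5 mm); its -x axis points out of the shaft, z up.
- flat_b: Bright ground face of the opposite flat, the same size and height; its +x axis points out of the shaft.
- seat (a joint): Copper-coloured spring seat, a ring 38 mm across round the shaft that sinks into the cap: 0 = up, its top 10 mm above the cap rim (100 mm above the bench); grows in m as it is pushed down, stop at 0.012. Spring force 4 N at the start plus 0.4 N per mm. A collar home on the cap rim has it at 0.010 and needs about 8 N less the collar's weight.
- collar: Dark steel ring 50 mm across, bore 27, 18 high, 0.18 kg, flat on the bench. Origin: centre of underside, z up. Brass set-screw runs radially out in its -x direction at mid height; its 6 mm thick tip inside the bore ends 9 mm from the centre, so it slides down the shaft only with the screw over a flat. Two spanner faces, 20 mm wide and 51 apart, on its +y and -y sides: grip there.
- screw (a point): Outer end of the 11 mm thick brass screw head, 35 mm from the collar's centre, 9 mm above its underside.
- bearing: Bright bearing ring with an orange seal, 48 mm across, 15 mm high, not to be used. Origin at the centre of its underside. It and the collar may swap places.
- spanner: Steel spanner 190 mm long, bystander; origin under its middle.
- driver: Screwdriver with red handle, 200 mm, bystander; origin under its middle.
- grease: Grease jar, 64 mm across, 85 mm high, blue cap, bystander; origin under its centre.
- gear: Steel gear blank, 68 mm across, 30 mm high with hub, bystander; origin under its centre.
- cleaner: White cleaner bottle with red cap, 60 mm across, 190 mm high, bystander; origin under its centre.
- piston: Aluminium piston, 72 mm across, 56 mm high, bystander; origin under its centre.
Not all that is in view belongs to the job. Leave any brown or pink look-alike of the unit alone.

How it is judged:
On the way, in this order (a step that is already met when the one before it is completed fails the run):
1. the fingers pinch the shaft across its two flats (contact force between each of flat_a, flat_b and the fingers above 1 N), for 0.1 s.
2. still pinched on the flats, the shaft has been turned so that a flat faces the pointer within 0.17 rad (all of step 1 and angle between the x axis of flat_a and the x axis of unit, either way round below 0.17 rad), for 0.1 s.
3. the collar is on the shaft, its underside at least 4 mm below the shaft's top (horizontal distance between collar and shaft_top below 0.005 m and z of collar in the frame of unit below 0.136 m), for 0.1 s.
At the end, for the whole second after the job is handed in: Collar on the shaft (within 4 mm of its axis, level within 0.12 rad), underside at most 3 mm above the cap rim, spring seat down over 6.5 mm; screw faces the pointer, a flat faces the pointer and screw is square to the flat, each within 0.2 rad; fingers hold it with over 2 N; at rest (horizontal distance between collar and shaft_top below 0.004 m and z of collar in the frame of unit below 0.093 m and angle between collar's own z axis and vertical below 0.12 rad and value of joint seat above 0.0065 m and angle between the x axis of each of collar, flat_a and the x axis of unit, either way round below 0.2 rad and x of screw in the frame of unit below -0.02 m and angle between the x axis of collar and the x axis of flat_a, either way round below 0.2 rad and contact force between the fingers and collar above 2 N and linear speed of collar below 0.02 m/s); the arm keeps its last pose, push and grip.
It fails at once if a bystander is shifted by more than 20 mm (distance of any of bearing, spanner, driver, grease, gear, cleaner, piston from where it was at the start of the episode above 0.02 m).
It also fails if it takes over 58 s, if anything falls off the work surface, if the arm or the gripper's body presses on something with over 40 N, if the wrist force passes 120 N, or if a joint passes its speed limit or range.

## Working session

There is one attempt and no reset: what is moved stays moved. The work goes in short steps, Python scripts to look and compute and a tool call to move; the robot and the scene stay as the last step left them, time stands still between calls to the robot, and variables do not carry over. Pictures are saved under pics/ and viewed, and the job is handed in when it is done.

Besides the shell and the picture viewer there is one more tool, called after ">>>" by a JSON object that holds its "method" and its "body". send_rows: Moves the arm, as the interface text tells. Its arguments: {"type":"object","properties":{"motion":{"type":"array","items":{"type":"number"}},"grip_force":{"type":"number"}},"required":["motion"]}

```bash
mkdir -p pics; cat > h.py <<'E'
from plant import ctrl, cams, workorder, spotter
import numpy as np, cv2
from scipy.spatial.transform import Rotation as R
def campose(name):
    p=cams.camera_params(name)
    if 'mount' in p:
        s=ctrl.get_state(); T=np.eye(4);T[:3,:3]=R.from_quat(s['tcp_rot']).as_matrix();T[:3,3]=s['eef_pos']
        return p,T@np.array(p['mount'])
    T=np.eye(4);T[:3,3]=p['xyz'];a=np.array(p['attitude'])
    T[:3,:3]=R.from_quat(a).as_matrix() if a.size==4 else a
    return p,T
def shot(name,fn):
    p,T=campose(name); im,d=cams.read_camera(name)
    cv2.imwrite('pics/'+fn,im[:,:,::-1]); return im,d,p,T
def pts(d,p,T,mask=None):
    v,u=np.nonzero((d>0)&(mask if mask is not None else True)); z=d[v,u]
    P=np.c_[(u-p['cx'])/p['fx']*z,(v-p['cy'])/p['fy']*z,z]
    return P@T[:3,:3].T+T[:3,3],u,v
E
python3 - <<'E'
from h import *
print(cams.camera_params('top'));print(cams.camera_params('scene'));print(cams.camera_params('wrist'))
print(ctrl.get_state(),ctrl.tcp_to_grasp)
im,d,p,T=shot('top','t1.png')
for n in ['unit','collar','bearing','spanner','driver','grease','gear','cleaner','piston','flat_a','seat']:
    for r in spotter.trace(n,'top')[:3]:
        P,u,v=pts(d,p,T,r['mask'])
        if len(P): print(n,r['conf'],r['bbox'],np.median(P,0).round(3),P.max(0).round(3),P.min(0).round(3))
shot('scene','s1.png')
E
```

```text
{'fx': 450.15424985427506, 'fy': 450.15424985427506, 'cx': 314.42590989503185, 'cy': 246.41050657434064, 'xyz': array([0.23661387, 0.02344126, 1.5395229 ]), 'attitude': array([ 0.71811378, -0.68764812,  0.07237632, -0.07883103])}
{'fx': 533.0146274496037, 'fy': 533.0146274496037, 'cx': 316.1854511726446, 'cy': 240.51024433199322, 'xyz': array([ 1.06501423, -0.53017064,  1.17765192]), 'attitude': array([ 0.89005563,  0.33531256, -0.11326718, -0.28729256])}
{'fx': 347.0579618182571, 'fy': 347.0579618182571, 'cx': 310.8401133594049, 'cy': 235.6688222716383, 'mount': array([[ 9.99999452e-01,  6.47984093e-05,  1.04464578e-03,
        -4.47213365e-04],
       [-3.83704656e-04,  9.51289698e-01,  3.08298173e-01,
        -7.91454105e-02],
       [-9.73783541e-04, -3.08298405e-01,  9.51289202e-01,
        -1.41166633e-01],
       [ 0.00000000e+00,  0.00000000e+00,  0.00000000e+00,
         1.00000000e+00]])}
{'time': 0.0, 'qpos': array([-1.35302860e+00,  2.87190504e-01,  1.57818508e+00, -1.55293155e-05,
        1.27859722e+00, -1.49982606e-01]), 'dq': array([ 0.00176672, -0.00045607,  0.002810
[... 1784 characters left out ...]
 0.502 -0.295  0.013] [ 0.524 -0.272  0.023] [ 0.479 -0.317 -0.   ]
cleaner 0.55 [150.7, 295.0, 33.6, 23.0] [0.331 0.495 0.121] [0.376 0.58  0.194] [ 0.302  0.477 -0.01 ]
cleaner 0.22 [353.2, 178.0, 20.5, 24.0] [ 0.76  -0.114  0.081] [ 0.816 -0.086  0.093] [ 0.74  -0.147 -0.005]
piston 0.71 [432.4, 210.4, 29.9, 21.3] [ 0.667 -0.406  0.054] [ 0.707 -0.376  0.066] [ 0.636 -0.447  0.002]
piston 0.24 [229.8, 272.9, 15.2, 16.5] [0.436 0.302 0.015] [0.464 0.327 0.029] [ 0.415  0.275 -0.006]
seat 0.7 [386.5, 191.4, 25.3, 21.9] [ 0.738 -0.247  0.017] [ 0.772 -0.216  0.035] [ 0.709 -0.279 -0.002]
seat 0.65 [376.2, 235.0, 10.2, 15.2] [ 0.571 -0.165  0.096] [ 0.596 -0.15   0.139] [ 0.555 -0.188  0.057]
```

```bash
python3 - <<'E'
import cv2
t=cv2.imread('pics/t1.png'); cv2.imwrite('pics/t1c.png',cv2.resize(t[170:330,210:480],None,fx=2.9,fy=2.9,interpolation=cv2.INTER_CUBIC))
E
```

```text
(no output)
```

View pics/s1.png

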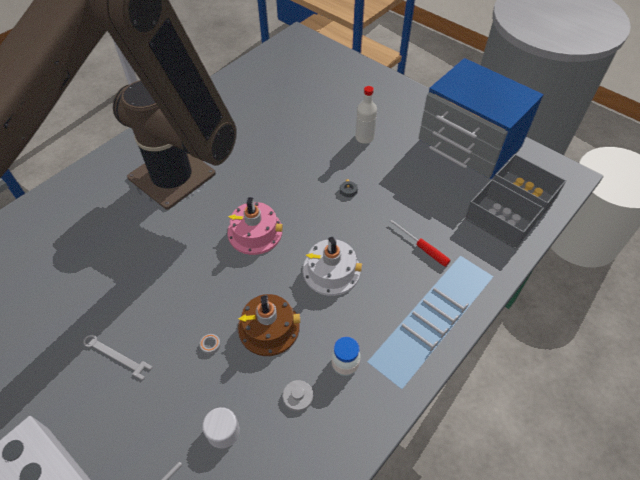

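View pics/t1c.png

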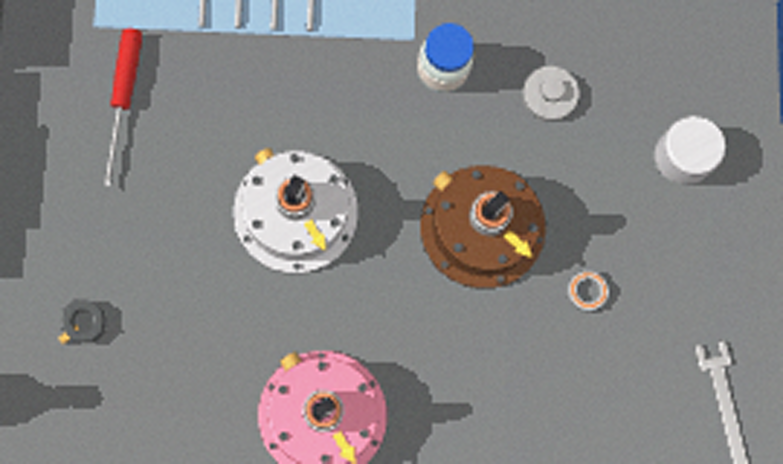

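```bash
cat >> h.py <<'E'
from scipy.optimize import least_squares
def circ(P,r=None):
    c0=np.r_[P.mean(0)[:2]] if r else np.r_[P.mean(0)[:2],0.05]
    f=lambda c:(np.hypot(P[:,0]-c[0],P[:,1]-c[1])-(r or c[2]))
    return least_squares(f,c0,loss='soft_l1',f_scale=.001).x
def plan(target_xy, yaw=None, z=None):
    s=ctrl.get_state(); M=R.from_quat(s['tcp_rot']).as_matrix()
    dl=np.array([target_xy[0],target_xy[1],z if z is not None else s['eef_pos'][2]])-s['eef_pos']
    print('pos',s['eef_pos'].round(4),'x axis',M[:,0].round(3),'z',M[:,2].round(3),'yaw',np.arctan2(M[1,0],M[0,0]).round(3))
    print('tool shift cm',(M.T@dl*100).round(2))
E
python3 - <<'E'
from h import *
im,d,p,T=shot('top','t2.png')
r=[r for r in spotter.trace('unit','top') if abs(r['bbox'][0]-290)<6][0]
P,u,v=pts(d,p,T,r['mask'])
q=P[(P[:,2]>.055)&(P[:,2]<.065)]
print('drum bbox centre',(q.max(0)+q.min(0))/2,q.max(0)-q.min(0))
q=P[(P[:,2]>.13)];print('shaft',q.mean(0),len(q))
hsv=cv2.cvtColor(im,cv2.COLOR_RGB2HSV);m=(abs(hsv[:,:,0].astype(int)-27)<5)&(hsv[:,:,1]>170)&(hsv[:,:,2]>150)&r['mask']
P2,u,v=pts(d,p,T,m);print('yellow',P2.mean(0),len(P2)); 
for a in P2.round(3):print(a,end=' ')
plan([.575,.06]); s=ctrl.get_state()
E
```

```text
drum bbox centre [0.58251483 0.05515783 0.05999133] [0.12271888 0.11947054 0.0099187 ]
shaft [0.58130257 0.05580885 0.13854037] 35
yellow [0.55534507 0.04040562 0.06444754] 2
[0.555 0.042 0.066] [0.556 0.039 0.063] pos [ 0.2427 -0.6298  0.2313] x axis [ 0.36  -0.933 -0.   ] z [-0.  0. -1.] yaw -1.203
tool shift cm [-52.42 -55.81   0.  ]
```

>>> {"method": "send_rows", "body": {"motion": [-3.2,-3.4,-1,0,8.5,-3.3,-3.5,-0.5,0,8.5,-3.3,-3.5,-0.5,0,8.5,-3.3,-3.5,0,0,8.5,-3.3,-3.5,0,0,8.5,-3.3,-3.5,0,0,8.5,-3.3,-3.5,0,0,8.5,-3.3,-3.5,0,0,8.5,-3.3,-3.5,0,0,8.5,-3.3,-3.5,0,0,8.5,-3.3,-3.5,0,0,8.5,-3.3,-3.5,0,0,8.5]}}

```text
time: 1.95
eef_pos: [0.4992, -0.0982, 0.2531]
tcp_rot: [0.821, -0.571, 0.005, -0.0]
contact_force: [0.1, -0.5, 0.8]
opening: 0.991
```

```bash
python3 - <<'E'
from h import *
plan([.582,.0555],z=.25)
E
```

```text
pos [ 0.4992 -0.0982  0.2531] x axis [ 0.347 -0.938  0.007] z [ 0.007 -0.005 -1.   ] yaw -1.216
tool shift cm [-11.54 -13.1    0.29]
```

>>> {"method": "send_rows", "body": {"motion": [-3,-3.4,0,0,8.5,-3,-3.4,0,0,8.5,-3,-3.4,0,0,8.5,-2.2,-2.5,0,0,8.5,0,0,0,0,8.5]}}

```text
time: 2.45
eef_pos: [0.583, 0.0635, 0.2548]
tcp_rot: [0.823, -0.568, 0.006, -0.002]
contact_force: [-0.1, -1.0, -0.1]
opening: 0.998
```

```bash
python3 - <<'E'
from h import *
plan([.582,.0555],z=.25)
im,d,p,T=shot('wrist','w1.png')
plan([.582,.0555],z=.25)
P,u,v=pts(d,p,T)
near=np.hypot(P[:,0]-.58,P[:,1]-.055)<.1
q=P[near&(P[:,2]>.138)&(P[:,2]<.15)]; print('shafttop',q.mean(0),q.max(0)-q.min(0),len(q))
q=P[near&(P[:,2]>.054)&(P[:,2]<.064)]; print('drum',(q.max(0)+q.min(0))/2,np.ptp(q,0))
hsv=cv2.cvtColor(im,cv2.COLOR_RGB2HSV);h=hsv[v,u]
m=near&(abs(h[:,0].astype(int)-27)<5)&(h[:,1]>170)&(h[:,2]>120)
q=P[m];print('yellow',q.mean(0),len(q))
rr=np.hypot(q[:,0]-.582,q[:,1]-.0555); i=np.argsort(rr)[-15:];print('tip',q[i].mean(0),rr[i])
for n in ['flat_a','unit','pointer','shaft','seat']:
    for r in spotter.trace(n,'wrist')[:2]:
        Q,_,_=pts(d,p,T,r['mask']); print(n,r['conf'],r['bbox'],Q.mean(0).round(4) if len(Q) else 0)
E
```

```text
pos [0.583  0.0635 0.2548] x axis [ 0.354 -0.935  0.009] z [ 0.012 -0.005 -1.   ] yaw -1.208
tool shift cm [0.71 0.38 0.48]
pos [0.5824 0.0621 0.2547] x axis [ 0.354 -0.935  0.01 ] z [ 0.012 -0.006 -1.   ] yaw -1.209
tool shift cm [0.6  0.28 0.47]
shafttop [0.58364275 0.05725956 0.13869751] [0.0210021  0.0173637  0.00198492] 306
drum [0.5837094  0.05732835 0.05905461] [0.1225042  0.12292309 0.00969392]
yellow [nan nan nan] 0
tip [nan nan nan] []
flat_a 0.85 [522.6, 298.9, 37.9, 27.9] [ 0.5799 -0.1623  0.1181]
flat_a 0.73 [116.2, 0.0, 45.1, 108.7] [0.6668 0.2783 0.0143]
unit 0.94 [420.6, 207.4, 152.0, 129.0] [ 0.5841 -0.1473  0.0572]
unit 0.93 [224.1, 324.5, 112.1, 99.0] [0.3763 0.0251 0.0434]
pointer 0.86 [422.2, 209.7, 149.3, 131.7] [ 0.584  -0.1479  0.0563]
pointer 0.84 [248.4, 130.3, 134.9, 140.7] [0.5945 0.0624 0.0588]
shaft 0.92 [516.2, 292.9, 53.1, 49.2] [ 0.5762 -0.1655  0.1195]
shaft 0.88 [302.4, 202.4, 31.6, 40.0] [0.5864 0.0589 0.1243]
seat 0.77 [504.5, 281.0, 43.1, 43.5] [ 0.5786 -0.1595  0.0949]
seat 0.66 [296.1, 201.4, 41.8, 32.4] [0.5907 0.0609 0.0964]<stdin>:11: RuntimeWarning: Mean of empty slice.
  ret = um.true_divide(
<stdin>:12: RuntimeWarning: Mean of empty slice.
```

View pics/w1.png

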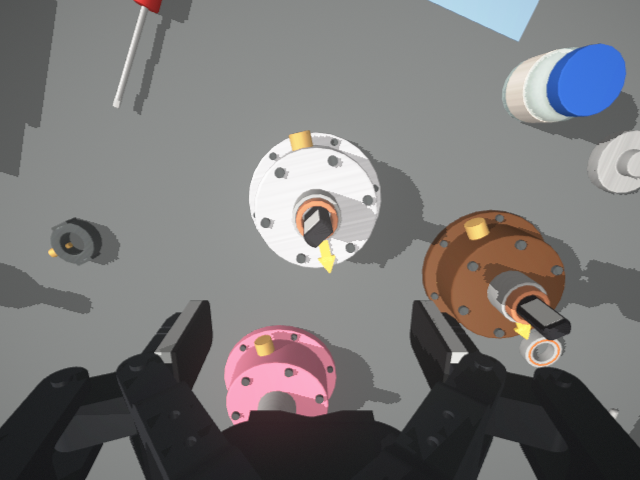

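```bash
python3 - <<'E'
from h import *
im=cv2.imread('pics/w1.png')[:,:,::-1].copy()
p,T=campose('wrist')
hsv=cv2.cvtColor(im,cv2.COLOR_RGB2HSV)
print(hsv[258,327],im[258,327])
m=(hsv[:,:,1]>180)&(hsv[:,:,2]>150)&(hsv[:,:,0]>20)&(hsv[:,:,0]<35)
m[:235]=0;m[275:]=0;m[:,:310]=0;m[:,345:]=0
v,u=np.nonzero(m)
rays=np.c_[(u-p['cx'])/p['fx'],(v-p['cy'])/p['fy'],np.ones(len(u))]@T[:3,:3].T
t=(.061-T[2,3])/rays[:,2]; Q=T[:3,3]+rays*t[:,None]
c=np.array([.5837,.0573]); dd=Q[:,:2]-c; rr=np.hypot(*dd.T)
i=np.argsort(rr)[-8:]
print(len(u),Q.mean(0),rr.max(),'tip',Q[i].mean(0),'ang tip',np.arctan2(*dd[i].mean(0)[::-1]),'ang mean',np.arctan2(*dd.mean(0)[::-1]))
cv2.imwrite('pics/w1c.png',cv2.resize(im[180:280,270:390,::-1],None,fx=6,fy=6,interpolation=cv2.INTER_CUBIC))
for n,(a,b) in {'px':(300,140)}.items():
    r=np.array([(a-p['cx'])/p['fx'],(b-p['cy'])/p['fy'],1])@T[:3,:3].T; q=T[:3,3]+r*(.045-T[2,3])/r[2]; print('port',q,np.arctan2(q[1]-c[1],q[0]-c[0]))
E
```

```text
[ 29 120 254] [254 251 134]<stdin>:13: RuntimeWarning: Mean of empty slice.
  ret = um.true_divide(
Traceback (most recent call last):
ValueError: zero-size array to reduction operation maximum which has no identity
```

```bash
cat >> h.py <<'E'
def yellow(im,p,T,c,lo=90,box=None,z=.0605):
    hsv=cv2.cvtColor(im,cv2.COLOR_RGB2HSV)
    m=(hsv[:,:,1]>lo)&(hsv[:,:,2]>120)&(hsv[:,:,0]>22)&(hsv[:,:,0]<36)
    v,u=np.nonzero(m)
    rays=np.c_[(u-p['cx'])/p['fx'],(v-p['cy'])/p['fy'],np.ones(len(u))]@T[:3,:3].T
    t=(z-T[2,3])/rays[:,2]; Q=T[:3,3]+rays*t[:,None]
    dd=Q[:,:2]-c; rr=np.hypot(*dd.T); k=(rr<.075)&(rr>.02); dd=dd[k];rr=rr[k]
    i=np.argsort(rr)[-8:]
    print('yellow n',k.sum(),'rmax',rr.max().round(4),'ang tip',np.arctan2(*dd[i].mean(0)[::-1]).round(3),'ang mean',np.arctan2(*dd.mean(0)[::-1]).round(3))
E
python3 - <<'E'
from h import *
im=cv2.imread('pics/w1.png')[:,:,::-1].copy()
p,T=campose('wrist')
c=np.array([.5837,.0573]);yellow(im,p,T,c)
cv2.imwrite('pics/w1c.png',cv2.resize(im[180:280,270:390,::-1],None,fx=6,fy=6,interpolation=cv2.INTER_CUBIC))
E
```

```text
yellow n 401 rmax 0.0721 ang tip -1.088 ang mean -2.448
```

View pics/w1c.png

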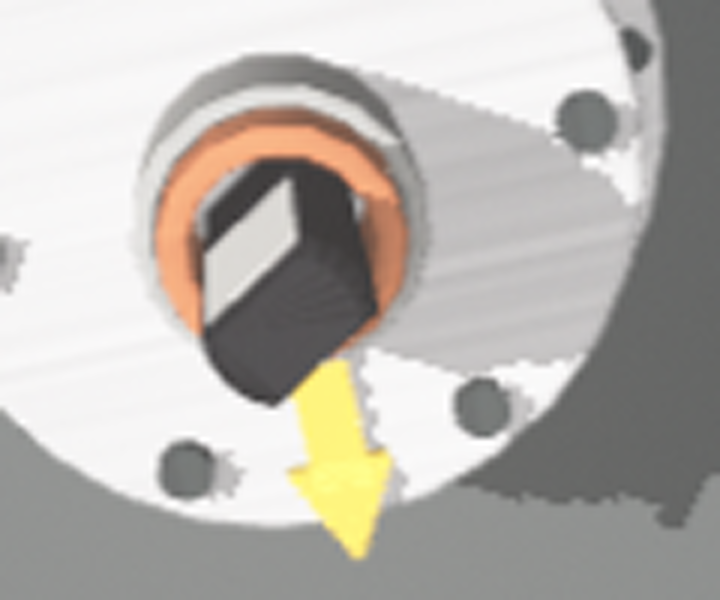

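```bash
python3 - <<'E'
from h import *
p,T=campose('wrist')
def g(cu,cv_,z):
    r=np.array([(270+cu/6-p['cx'])/p['fx'],(180+cv_/6-p['cy'])/p['fy'],1])@T[:3,:3].T; return T[:3,3]+r*(z-T[2,3])/r[2]
c=np.array([.5837,.0573])
t=g(358,558,.0605);print('tip',t,np.hypot(*(t[:2]-c)),np.arctan2(*(t[:2]-c)[::-1]))
t2=g(325,360,.0605);v=t-t2;print('arrow dir',np.arctan2(v[1],v[0]))
for a,b in [((205,325),(300,235)),((275,405),(378,310))]:
    A,B=g(*a,.138),g(*b,.138);print(A,B,np.arctan2(*(B-A)[:2][::-1]),np.linalg.norm(B-A))
print(g(300,315,.14))
E
```

```text
tip [0.524451   0.01443628 0.0605    ] 0.0731282590290398 -2.515300819633063
arrow dir -2.616910274249344
[0.578065   0.06197528 0.138     ] [0.59363366 0.05469144 0.138     ] -0.4376007292094203 0.01718829395891524
[0.57089744 0.04954373 0.138     ] [0.58774425 0.04160442 0.138     ] -0.4403965043412282 0.018623846463366057
[0.58415098 0.05115222 0.14      ]
```

>>> {"method": "send_rows", "body": {"motion": [0,0,0,-0.15,8.5,0,0,0,-0.15,8.5,0,0,0,-0.15,8.5,0,0,0,-0.15,8.5,0,0,0,-0.15,8.5,0,0,0,-0.15,8.5,0,0,0,-0.15,8.5,0,0,0,-0.15,8.5,0,0,0,-0.15,8.5,0,0,0,-0.15,8.5,0,0,0,-0.15,8.5,0,0,0,-0.15,8.5]}}

```text
time: 3.95
eef_pos: [0.5779, 0.0426, 0.2567]
tcp_rot: [0.957, 0.29, 0.005, 0.006]
contact_force: [0.5, -0.1, 0.6]
opening: 0.998
```

>>> {"method": "send_rows", "body": {"motion": [0,0,0,-0.15,8.5,0,0,0,-0.15,8.5,0,0,0,-0.15,8.5,0,0,0,-0.1,8.5,0,0,0,0,8.5,0,0,0,0,8.5,0,0,0,0,8.5]}}

```text
time: 4.65
eef_pos: [0.5759, 0.0344, 0.2578]
tcp_rot: [0.843, 0.537, 0.004, 0.008]
contact_force: [0.2, 0.1, 0.5]
opening: 0.994
```

```bash
cat >>h.py <<'E'
def px(p,T,u,v,z):
    r=np.array([(u-p['cx'])/p['fx'],(v-p['cy'])/p['fy'],1])@T[:3,:3].T; return T[:3,3]+r*(z-T[2,3])/r[2]
E
python3 - <<'E'
from h import *
import pickle
plan([.5837,.0573],z=.25)
im,d,p,T=shot('wrist','w2.png')
plan([.5837,.0573],z=.25)
pickle.dump((d,T),open('w2.pkl','wb'))
P,u,v=pts(d,p,T)
near=np.hypot(P[:,0]-.583,P[:,1]-.055)<.1
q=P[near&(P[:,2]>.137)&(P[:,2]<.15)]; print('shafttop',q.mean(0),(q.max(0)+q.min(0))/2,len(q))
q=P[near&(P[:,2]>.057)&(P[:,2]<.064)]; print('drum',(q.max(0)+q.min(0))/2,np.ptp(q,0))
E
```

```text
pos [0.5759 0.0344 0.2578] x axis [ 0.423  0.906 -0.002] z [ 0.015 -0.009 -1.   ] yaw 1.134
tool shift cm [ 2.41 -0.27  0.77]
pos [0.5759 0.0345 0.2578] x axis [ 0.422  0.906 -0.002] z [ 0.015 -0.009 -1.   ] yaw 1.135
tool shift cm [ 2.4  -0.27  0.77]
shafttop [0.58231833 0.0567458  0.13841463] [0.58271515 0.05643959 0.13868916] 413
drum [0.5827614  0.05644956 0.06047988] [0.12255527 0.12237839 0.00695876]
```

View pics/w2.png

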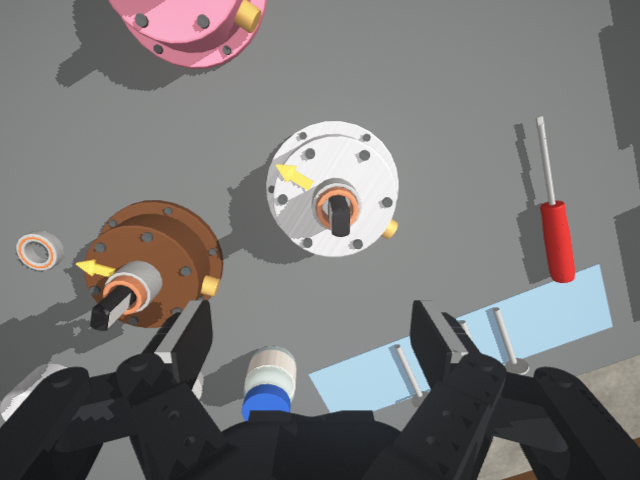

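```bash
python3 - <<'E'
import cv2
im=cv2.imread('pics/w2.png');cv2.imwrite('pics/w2c.png',cv2.resize(im[140:250,260:390],None,fx=6,fy=6,interpolation=cv2.INTER_CUBIC)[:600])
E
```

```text
(no output)
```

View pics/w2c.png

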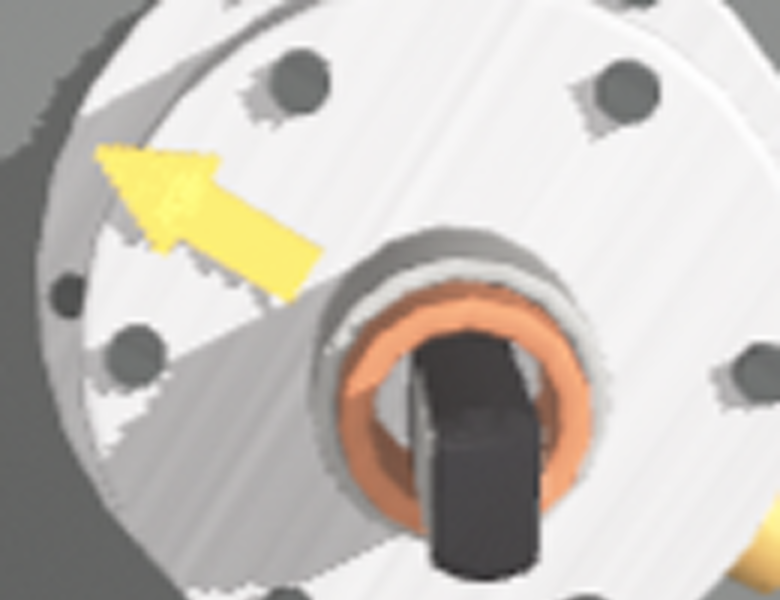

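```bash
python3 - <<'E'
from h import *
import pickle
d,T=pickle.load(open('w2.pkl','rb'));p=cams.camera_params('wrist')
g=lambda a,b,z:px(p,T,260+a/6,140+b/6,z)
t=g(97,148,.0605);t2=g(306,276,.0605);c=np.array([.5827,.0565])
v=t-t2;w=t[:2]-c;print('tip',t,np.hypot(*w),np.arctan2(w[1],w[0]),'arrow',np.arctan2(v[1],v[0]))
print('shaft top', (g(432,440,.139)+g(540,430,.139)+g(435,560,.139)+g(537,555,.139))/4)
plan([.5827,.0565],z=.106)
E
```

```text
tip [0.52747103 0.01995524 0.0605    ] 0.06622505365928805 -2.557039560652553 arrow -2.559640289429718
shaft top [0.58272774 0.05704702 0.139     ]
pos [0.5759 0.0345 0.2578] x axis [ 0.422  0.906 -0.002] z [ 0.015 -0.009 -1.   ] yaw 1.135
tool shift cm [ 2.32 -0.58 15.17]
```

>>> {"method": "send_rows", "body": {"motion": [1.2,-0.2,3.5,0,8.5,1.1,-0.1,3,0,7,0,0,2.5,0,6,0,0,0,0,5,0,0,0,0,5]}}

```text
time: 5.2
eef_pos: [0.5865, 0.0556, 0.1683]
tcp_rot: [0.845, 0.535, 0.006, 0.01]
contact_force: [0.2, -0.2, 0.6]
opening: 0.585
```

```bash
python3 - <<'E'
from h import *
plan([.5827,.0567],z=.106)
E
```

```text
pos [0.5865 0.0556 0.1683] x axis [ 0.428  0.904 -0.   ] z [ 0.021 -0.01  -1.   ] yaw 1.129
tool shift cm [-0.06 -0.53  6.22]
```

>>> {"method": "send_rows", "body": {"motion": [-0.05,-0.3,2,0,5,0,-0.1,2,0,5,0,0,1.5,0,5,0,0,0.4,0,5,0,0,0,0,5]}}

```text
time: 5.7
eef_pos: [0.5894, 0.0553, 0.1164]
tcp_rot: [0.845, 0.534, 0.012, 0.014]
contact_force: [0.0, 0.1, 1.2]
opening: 0.585
```

```bash
python3 - <<'E'
from h import *
plan([.5827,.0567],z=.106)
shot('wrist','w3.png')
E
```

```text
pos [0.5894 0.0553 0.1164] x axis [0.43  0.903 0.005] z [ 0.035 -0.011 -0.999] yaw 1.127
tool shift cm [-0.16 -0.71  1.01]
```

View pics/w3.png

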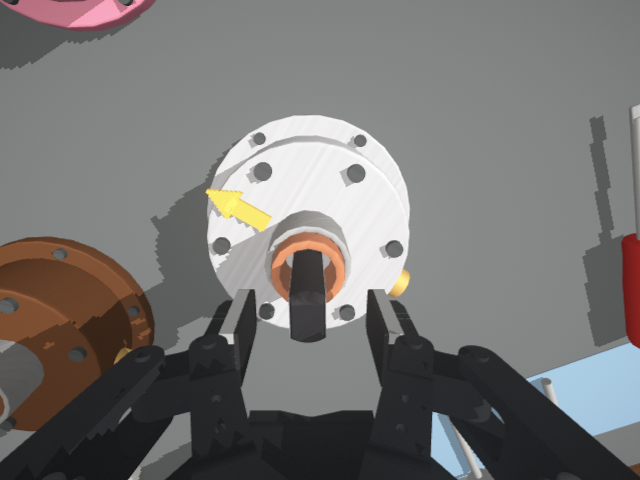

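>>> {"method": "send_rows", "body": {"motion": [-0.1,-0.5,0.3,0,5,0,-0.3,0.5,0,5,0,0,0.1,0,5,0,0,0,0,5]}}

```text
time: 6.15
eef_pos: [0.5834, 0.0578, 0.1098]
tcp_rot: [0.845, 0.534, 0.014, 0.016]
contact_force: [0.5, 0.3, 0.4]
opening: 0.583
```

```bash
python3 - <<'E'
from h import *
plan([.5827,.0567],z=.106)
E
```

```text
pos [0.5834 0.0578 0.1098] x axis [0.43  0.903 0.007] z [ 0.04  -0.012 -0.999] yaw 1.127
tool shift cm [-0.13 -0.03  0.38]
```

>>> {"method": "send_rows", "body": {"motion": [-0.1,0,0.2,0,3,0,0,0,0,1,0,0,0,0,0.5,0,0,0,0,0.5,0,0,0,0,0.5,0,0,0,0,0.5,0,0,0,0,0.5], "grip_force": 40}}

```text
time: 6.85
eef_pos: [0.5831, 0.0567, 0.1082]
tcp_rot: [0.845, 0.534, 0.014, 0.016]
contact_force: [-0.5, 0.6, -0.2]
opening: 0.169
```

```bash
python3 - <<'E'
from h import *
plan([.5827,.0567],z=.106)
shot('wrist','w4.png')
E
```

```text
pos [0.5831 0.0567 0.1082] x axis [0.429 0.904 0.006] z [ 0.04  -0.013 -0.999] yaw 1.128
tool shift cm [-0.02 -0.04  0.21]
```

View pics/w4.png

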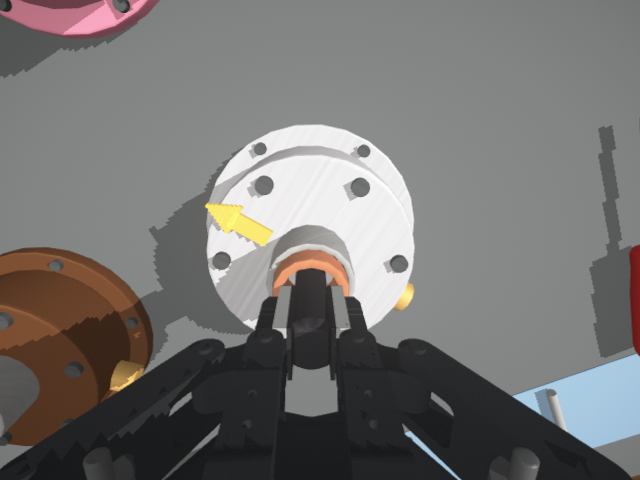

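>>> {"method": "send_rows", "body": {"motion": [0,0,0,0.08,0.5,0,0,0,0.08,0.5,0,0,0,0.08,0.5,0,0,0,0.08,0.5,0,0,0,0,0.5]}}

```text
time: 7.4
eef_pos: [0.5832, 0.0569, 0.1082]
tcp_rot: [0.921, 0.389, 0.015, 0.014]
contact_force: [0.6, 0.4, 0.4]
opening: 0.166
```

```bash
python3 - <<'E'
from h import *
plan([.5827,.0567],z=.106)
E
```

```text
pos [0.5832 0.0569 0.1082] x axis [0.697 0.717 0.017] z [ 0.039 -0.015 -0.999] yaw 0.8
tool shift cm [-0.05 -0.03  0.22]
```

>>> {"method": "send_rows", "body": {"motion": [0,0,0,0.08,0.5,0,0,0,0.08,0.5,0,0,0,0.055,0.5,0,0,0,0,0.5,0,0,0,0,0.5]}}

```text
time: 7.9
eef_pos: [0.5833, 0.0569, 0.1082]
tcp_rot: [0.957, 0.29, 0.016, 0.013]
contact_force: [2.5, 1.1, 0.6]
opening: 0.167
```

```bash
python3 - <<'E'
from h import *
plan([.5827,.0567],z=.106)
im,d,p,T=shot('wrist','w5.png')
print(ctrl.get_state()['opening'])
E
```

```text
pos [0.5833 0.0569 0.1082] x axis [0.831 0.556 0.022] z [ 0.038 -0.017 -0.999] yaw 0.589
tool shift cm [-0.06 -0.02  0.22]
0.16847759467528475
```

View pics/w5.png

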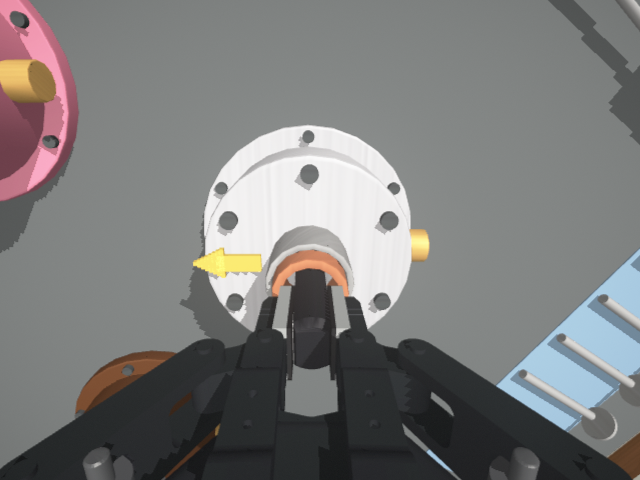

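>>> {"method": "send_rows", "body": {"motion": [0,0,0,0,2,0,0,0,0,4.5,0,0,0,0,4.5,0,0,0,0,4.5,0,0,-1,0,4.5,0,0,-2,0,4.5,0,0,-3,0,4.5,0,0,-3,0,5,0,0,-2,0,8,0,-2,-1,0,8,0,-4,0,0,8,0,-4,0,0,8]}}

```text
time: 9.15
eef_pos: [0.525, 0.1406, 0.2359]
tcp_rot: [0.958, 0.287, 0.021, 0.014]
contact_force: [0.3, 0.9, -0.4]
opening: 0.933
```

```bash
python3 - <<'E'
from h import *
plan([.436,.30],z=.21)
E
```

```text
pos [0.525  0.1406 0.2359] x axis [0.835 0.55  0.032] z [ 0.048 -0.014 -0.999] yaw 0.582
tool shift cm [  1.25 -18.3    1.94]
```

>>> {"method": "send_rows", "body": {"motion": [0.3,-4.2,0.3,-0.05,8.5,0.3,-4.2,0.3,-0.05,8.5,0.3,-4.2,0.3,-0.05,8.5,0.3,-3.5,0.3,-0.05,8.5,0,-0.5,0,0,8.5,0,0,0,0,8.5]}}

```text
time: 9.75
eef_pos: [0.4286, 0.2867, 0.224]
tcp_rot: [0.922, 0.386, 0.025, 0.016]
contact_force: [-0.3, 0.6, -0.4]
opening: 0.996
```

```bash
python3 - <<'E'
from h import *
import pickle
plan([.436,.30],z=.21)
im,d,p,T=shot('wrist','w6.png')
pickle.dump((d,T),open('w6.pkl','wb'))
P,u,v=pts(d,p,T)
near=np.hypot(P[:,0]-.438,P[:,1]-.30)<.045
q=P[near&(P[:,2]>.014)&(P[:,2]<.022)]; print('collar top',(q.max(0)+q.min(0))/2,np.ptp(q,0),circ(q),len(q))
h=cv2.cvtColor(im,cv2.COLOR_RGB2HSV)[v,u]
m=near&(h[:,1]>110)&(h[:,0]>10)&(h[:,0]<35)&(P[:,2]>.003)
print('brass',P[m].mean(0),m.sum())
for r in spotter.trace('collar','wrist')[:2]:print(r['conf'],r['bbox'])
E
```

```text
pos [0.4286 0.2867 0.224 ] x axis [0.7   0.713 0.034] z [ 0.058 -0.009 -0.998] yaw 0.794
tool shift cm [ 1.42 -0.48  1.43]
collar top [0.43864901 0.30116262 0.01646201] [0.04912828 0.04969682 0.00489235] [0.43850499 0.3011583  0.02001467] 1346
brass [0.41818313 0.31602671 0.05364516] 157
```

View pics/w6.png

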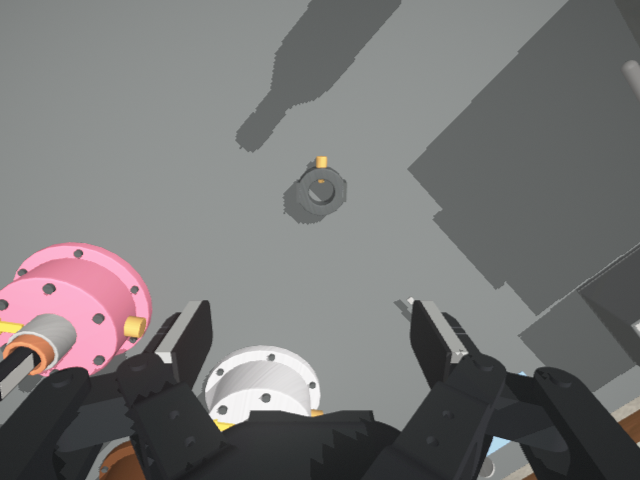

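```bash
python3 - <<'E'
from h import *
import pickle
d,T=pickle.load(open('w6.pkl','rb'));p=cams.camera_params('wrist')
im=cv2.imread('pics/w6.png')
P,u,v=pts(d,p,T)
h=cv2.cvtColor(im,cv2.COLOR_BGR2HSV)[v,u]
rr=np.hypot(P[:,0]-.4386,P[:,1]-.3012)
m=(rr<.045)&(rr>.02)&(h[:,1]>110)&(h[:,0]>10)&(h[:,0]<35)&(P[:,2]>.003)&(P[:,2]<.025)
b=P[m].mean(0);print(b,m.sum(),P[m].min(0),P[m].max(0),np.arctan2(b[1]-.3012,b[0]-.4386),u[m].mean(),v[m].mean())
cv2.imwrite('pics/w6c.png',cv2.resize(im[145:230,275:375],None,fx=7,fy=7,interpolation=cv2.INTER_CUBIC)[:600])
plan([.4386,.3012],z=.05)
E
```

```text
[0.41773916 0.32192001 0.01155324] 122 [0.41153799 0.3152844  0.00667822] [0.42504567 0.32792559 0.01531199] 2.3595813355337265 321.0 161.6639344262295
pos [0.4296 0.2858 0.2239] x axis [0.702 0.711 0.034] z [ 0.058 -0.01  -0.998] yaw 0.792
tool shift cm [ 1.14 -1.28 17.4 ]
```

View pics/w6c.png

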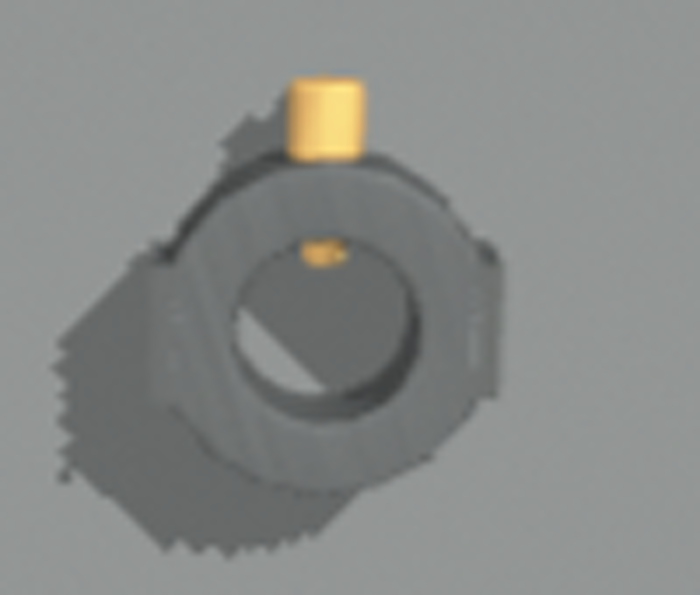

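>>> {"method": "send_rows", "body": {"motion": [0.6,-0.7,3,0,8,0.5,-0.6,4,0,8,0,-0.2,4,0,8,0,-0.1,3,0,8,0,0,1,0,8,0,0,0,0,8]}}

```text
time: 10.45
eef_pos: [0.4459, 0.299, 0.075]
tcp_rot: [0.925, 0.379, 0.031, 0.017]
contact_force: [-0.3, -0.1, 0.4]
opening: 0.935
```

```bash
python3 - <<'E'
from h import *
plan([.4386,.3012],z=.01)
E
```

```text
pos [0.4459 0.299  0.075 ] x axis [0.711 0.701 0.045] z [ 0.07  -0.007 -0.998] yaw 0.778
tool shift cm [-0.66 -1.02  6.43]
```

>>> {"method": "send_rows", "body": {"motion": [0,0,-0.5,0,8,0,0,-0.5,0,8,0,0,-0.5,0,8,0,0,-0.5,0,8,0,0,0,0,8]}}

```text
time: 10.95
eef_pos: [0.4497, 0.3, 0.1045]
tcp_rot: [0.925, 0.377, 0.038, 0.017]
contact_force: [-0.0, -0.1, -0.1]
opening: 0.935
```

```bash
python3 - <<'E'
from h import *
plan([.4386,.3012],z=.01)
E
```

```text
pos [0.4497 0.3    0.1045] x axis [0.712 0.699 0.057] z [ 0.082 -0.002 -0.997] yaw 0.776
tool shift cm [-1.24 -1.42  9.33]
```

>>> {"method": "send_rows", "body": {"motion": [0,0,-5,0,8,0,0,0,0,8,0,0,0,0,8]}}

```text
time: 11.25
eef_pos: [0.4455, 0.3004, 0.1546]
tcp_rot: [0.925, 0.378, 0.038, 0.016]
contact_force: [0.0, -0.6, -0.4]
opening: 0.935
```

```bash
python3 - <<'E'
from h import *
plan([.4386,.3012],z=.01)
E
```

```text
pos [0.4455 0.3004 0.1546] x axis [0.712 0.7   0.058] z [ 0.083 -0.002 -0.997] yaw 0.777
tool shift cm [-1.28 -1.4  14.35]
```

>>> {"method": "send_rows", "body": {"motion": [0,0,0,0.15,8,0,0,0,-0.15,8,0,0,0,0.15,8,0,0,0,-0.15,8,0,0,0,0,8]}}

```text
time: 11.75
eef_pos: [0.4452, 0.3008, 0.1541]
tcp_rot: [0.926, 0.375, 0.039, 0.016]
contact_force: [-0.3, 0.2, 0.1]
opening: 0.936
```

```bash
python3 - <<'E'
from h import *
plan([.4386,.3012],z=.01);s=ctrl.get_state();print(s['qpos'].round(4))
E
```

```text
pos [0.4452 0.3008 0.1541] x axis [0.715 0.696 0.06 ] z [ 0.084 -0.001 -0.996] yaw 0.772
tool shift cm [-1.3  -1.34 14.3 ]
[ 0.422   0.0246  2.0222 -0.0416  1.0187 -0.3279]
```

>>> {"method": "send_rows", "body": {"motion": [0,0,-5,0,8,0,0,5,0,8,0,0,-5,0,8,0,0,5,0,8,0,0,0,0,8]}}

```text
time: 12.25
eef_pos: [0.4373, 0.298, 0.155]
tcp_rot: [0.929, 0.369, 0.023, 0.017]
contact_force: [-1.2, 0.0, -1.9]
opening: 0.938
```

```bash
python3 - <<'E'
from h import *
plan([.4386,.3012],z=.01);s=ctrl.get_state();print(s['qpos'].round(4))
E
```

```text
pos [0.4373 0.298  0.155 ] x axis [0.726 0.687 0.031] z [ 0.056 -0.014 -0.998] yaw 0.758
tool shift cm [-0.13 -0.84 14.47]
[ 0.4233  0.0218  2.0224 -0.0409  1.0524 -0.314 ]
```

>>> {"method": "send_rows", "body": {"motion": [0,0,-5,0,8,0,0,5,0,8,0,0,-5,0,8,0,0,5,0,8,0,0,-5,0,8,0,0,5,0,8,0,0,0,0,8]}}

```text
time: 12.95
eef_pos: [0.4253, 0.2939, 0.1603]
tcp_rot: [0.931, 0.364, -0.002, 0.018]
contact_force: [-1.2, 1.1, -1.2]
opening: 0.935
```

```bash
python3 - <<'E'
from h import *
plan([.4386,.3012],z=.01);s=ctrl.get_state();print(s['qpos'].round(4))
E
```

```text
pos [0.4253 0.2939 0.1603] x axis [ 0.736  0.677 -0.018] z [ 0.008 -0.035 -0.999] yaw 0.744
tool shift cm [ 1.74 -0.11 15.  ]
[ 0.4257  0.0163  2.017  -0.0396  1.1155 -0.3012]
```

>>> {"method": "send_rows", "body": {"motion": [1.7,0,4,-0.04,8,0,0,0,0,8,0,0,0,0,8,0,0,5,0,8,0,0,0,0,8,0,0,0,0,8]}}

```text
time: 13.55
eef_pos: [0.4509, 0.3084, 0.0885]
tcp_rot: [0.925, 0.38, 0.013, 0.017]
contact_force: [0.3, 0.1, 0.9]
opening: 0.939
```

```bash
python3 - <<'E'
from h import *
plan([.4386,.3012],z=.003)
im,d,p,T=shot('wrist','w7.png')
P,u,v=pts(d,p,T)
near=np.hypot(P[:,0]-.438,P[:,1]-.30)<.045
q=P[near&(P[:,2]>.014)&(P[:,2]<.022)]; print('collar top',(q.max(0)+q.min(0))/2,np.ptp(q,0),len(q))
E
```

```text
pos [0.4509 0.3084 0.0885] x axis [0.711 0.703 0.011] z [ 0.037 -0.022 -0.999] yaw 0.78
tool shift cm [-1.47 -0.71  8.51]
collar top [0.43901691 0.30132351 0.01636218] [0.04979129 0.04947858 0.00470351] 3176
```

View pics/w7.png

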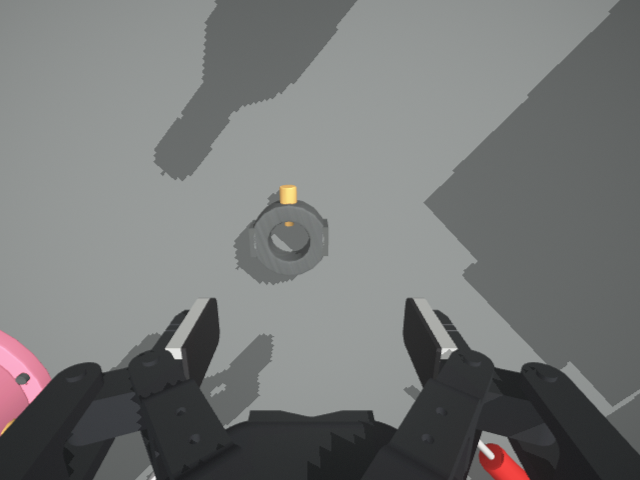

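>>> {"method": "send_rows", "body": {"motion": [-1.4,-0.7,4,0,8,0,0,0,0,8,0,0,0,0,8]}}

```text
time: 13.9
eef_pos: [0.443, 0.3054, 0.0586]
tcp_rot: [0.925, 0.38, 0.022, 0.017]
contact_force: [0.4, -0.8, 0.7]
opening: 0.939
```

```bash
python3 - <<'E'
from h import *
plan([.439,.3013],z=.003)
E
```

```text
pos [0.443  0.3054 0.0586] x axis [0.711 0.703 0.027] z [ 0.053 -0.015 -0.998] yaw 0.78
tool shift cm [-0.73 -0.26  5.53]
```

>>> {"method": "send_rows", "body": {"motion": [-0.7,-0.2,3,0,8,0,0,0,0,8,0,0,0,0,8,0,0,0,0,8]}}

```text
time: 14.3
eef_pos: [0.4466, 0.3055, 0.0401]
tcp_rot: [0.925, 0.379, 0.031, 0.017]
contact_force: [-0.1, -0.2, -0.2]
opening: 0.936
```

```bash
python3 - <<'E'
from h import *
plan([.439,.3013],z=.003)
E
```

```text
pos [0.4466 0.3055 0.0401] x axis [0.71  0.702 0.045] z [ 0.07  -0.007 -0.997] yaw 0.78
tool shift cm [-1.   -0.44  3.65]
```

>>> {"method": "send_rows", "body": {"motion": [0,0,0,0,8,0,0,0,0,8]}}

```text
time: 14.5
eef_pos: [0.449, 0.3066, 0.0435]
tcp_rot: [0.925, 0.379, 0.034, 0.017]
contact_force: [0.6, -0.0, -0.1]
opening: 0.934
```

```bash
python3 - <<'E'
from h import *
plan([.439,.3013],z=.003); s=ctrl.get_state(); print(s['qpos'].round(4),s['dq'].round(4))
E
```

```text
pos [0.449  0.3066 0.0435] x axis [0.71  0.702 0.05 ] z [ 0.076 -0.005 -0.997] yaw 0.78
tool shift cm [-1.29 -0.55  3.96]
[ 0.4292  0.2092  2.0546 -0.0496  0.8116 -0.3164] [ 0.0002 -0.0116 -0.0156 -0.0005  0.0044  0.0015]
```

>>> {"method": "send_rows", "body": {"motion": [-0.8,-0.4,1.5,0,8]}}

```text
time: 14.6
eef_pos: [0.4451, 0.3053, 0.0311]
tcp_rot: [0.924, 0.379, 0.038, 0.016]
contact_force: [0.3, -0.0, 0.4]
opening: 0.937
```

```bash
python3 - <<'E'
from h import *
plan([.439,.3013],z=.003); s=ctrl.get_state(); print(s['qpos'].round(4),s['dq'].round(4))
E
```

```text
pos [0.4451 0.3053 0.0311] x axis [0.71  0.702 0.058] z [ 0.083 -0.002 -0.997] yaw 0.78
tool shift cm [-0.87 -0.3   2.75]
[ 0.4301  0.2196  2.0715 -0.0514  0.7764 -0.313 ] [ 0.0101  0.1348  0.2452 -0.0173 -0.3411  0.0352]
```

>>> {"method": "send_rows", "body": {"motion": [0,0,0,0,8]}}

```text
time: 14.7
eef_pos: [0.4429, 0.3044, 0.0294]
tcp_rot: [0.924, 0.379, 0.036, 0.017]
contact_force: [-1.2, 0.4, -0.9]
opening: 0.937
```

```bash
python3 - <<'E'
from h import *
plan([.439,.3013],z=.003); s=ctrl.get_state(); print(s['qpos'].round(4),s['dq'].round(4))
E
```

```text
pos [0.4429 0.3044 0.0294] x axis [0.71  0.702 0.053] z [ 0.078 -0.004 -0.997] yaw 0.78
tool shift cm [-0.64 -0.2   2.6 ]
[ 0.4303  0.2204  2.0744 -0.0513  0.7776 -0.3129] [-0.0031 -0.0307 -0.0742 -0.0024 -0.0059 -0.0002]
```

>>> {"method": "send_rows", "body": {"motion": [-0.5,-0.2,1.6,0,8,-0.3,-0.2,1.2,0,8,-0.1,-0.1,0.2,0,8]}}

```text
time: 15.0
eef_pos: [0.438, 0.3028, 0.0006]
tcp_rot: [0.924, 0.379, 0.038, 0.016]
contact_force: [-0.1, 0.9, -0.5]
opening: 0.941
```

```bash
python3 - <<'E'
from h import *
plan([.439,.3013],z=.003); s=ctrl.get_state(); print(s['qpos'].round(4),s['dq'].round(4))
E
```

```text
pos [0.438  0.3028 0.0006] x axis [0.709 0.702 0.059] z [ 0.084 -0.001 -0.996] yaw 0.78
tool shift cm [-0.02  0.19 -0.23]
[ 0.4314  0.2629  2.0925 -0.0553  0.7114 -0.3066] [ 0.013   0.0134  0.0145 -0.0026 -0.0377  0.0155]
```

>>> {"method": "send_rows", "body": {"motion": [0,0,-5,0,8,0,0,-5,0,8,0,0,5,0,8,0,0,-5,0,8,0,0,5,0,8,0,0,-5,0,8,0,0,5,0,8,0,0,-5,0,8,0,0,5,0,8]}}

```text
time: 15.9
eef_pos: [0.4297, 0.3023, 0.0521]
tcp_rot: [0.925, 0.38, -0.0, 0.018]
contact_force: [3.1, 1.0, 3.4]
opening: 0.935
```

```bash
python3 - <<'E'
from h import *
plan([.439,.3013],z=.003); s=ctrl.get_state(); print(s['qpos'].round(4),s['dq'].round(4))
E
```

```text
pos [0.4297 0.3023 0.0521] x axis [ 0.711  0.703 -0.014] z [ 0.014 -0.034 -0.999] yaw 0.78
tool shift cm [0.66 0.56 4.93]
[ 0.4376  0.1904  2.0558 -0.0468  0.8978 -0.3133] [-0.04    0.9201  0.1513 -0.0223 -0.5321  0.009 ]
```

>>> {"method": "send_rows", "body": {"motion": [0,0,-5,0,8,0,0,5,0,8,0,0,-5,0,8,0,0,5,0,8,0,0,-4,0,8,0,0,0,0,8]}}

```text
time: 16.5
eef_pos: [0.4208, 0.3003, 0.075]
tcp_rot: [0.924, 0.38, -0.046, 0.021]
contact_force: [1.3, 0.0, 1.8]
opening: 0.937
```

```bash
python3 - <<'E'
from h import *
plan([.439,.3013],z=.003); s=ctrl.get_state(); print(s['qpos'].round(4),s['dq'].round(4))
E
```

```text
pos [0.4208 0.3003 0.075 ] x axis [ 0.707  0.7   -0.101] z [-0.07  -0.073 -0.995] yaw 0.781
tool shift cm [2.08 1.19 7.03]
[ 0.4414  0.1837  2.0146 -0.0424  1.038  -0.3165] [-0.0082  0.2554  0.1772  0.0011 -0.0036 -0.0005]
```

>>> {"method": "send_rows", "body": {"motion": [0.3,0.15,0.6,0,8,0.2,0.1,0.6,0,8,0.2,0.1,0.6,0,8,0.1,0,0.6,0,8,0.1,0,0.6,0,8,0.1,0,0.6,0,8]}}

```text
time: 17.1
eef_pos: [0.4305, 0.3035, 0.0387]
tcp_rot: [0.924, 0.38, -0.043, 0.02]
contact_force: [-0.2, -0.3, 0.1]
opening: 0.942
```

```bash
python3 - <<'E'
from h import *
plan([.439,.3013],z=.003)
E
```

```text
pos [0.4305 0.3035 0.0387] x axis [ 0.707  0.701 -0.095] z [-0.063 -0.07  -0.996] yaw 0.781
tool shift cm [0.78 0.73 3.52]
```

>>> {"method": "send_rows", "body": {"motion": [0,0,-3,0,8,0,0,-3,0,8,0,0,-3,0,8,0,0,0,0,8,0,0,3,0,8,0,0,3,0,8]}}

```text
time: 17.7
eef_pos: [0.4345, 0.3068, 0.0718]
tcp_rot: [0.924, 0.38, -0.039, 0.02]
contact_force: [0.5, 0.4, -0.2]
opening: 0.937
```

```bash
python3 - <<'E'
from h import *
plan([.439,.3013],z=.003)
E
```

```text
pos [0.4345 0.3068 0.0718] x axis [ 0.708  0.701 -0.087] z [-0.057 -0.067 -0.996] yaw 0.781
tool shift cm [0.53 0.66 6.86]
```

>>> {"method": "send_rows", "body": {"motion": [0,0,-5,0,8,0,0,0,0,8,0,0,0,0,8,0,0,4.5,0,8,0,0,0,0,8,0,0,0,0,8,0,0,-5,0,8,0,0,0,0,8,0,0,0,0,8,0,0,4.5,0,8,0,0,0,0,8,0,0,0,0,8]}}

```text
time: 18.9
eef_pos: [0.4348, 0.3076, 0.0795]
tcp_rot: [0.924, 0.38, -0.041, 0.02]
contact_force: [0.5, 0.1, 1.6]
opening: 0.933
```

```bash
python3 - <<'E'
from h import *
plan([.439,.3013],z=.003)
E
```

```text
pos [0.4348 0.3076 0.0795] x axis [ 0.707  0.701 -0.09 ] z [-0.059 -0.068 -0.996] yaw 0.781
tool shift cm [0.55 0.69 7.64]
```

>>> {"method": "send_rows", "body": {"motion": [0.3,0.4,3,0,8,0.2,0.2,2,0,8,0,0,1,0,8,0,0,0,0,8]}}

```text
time: 19.3
eef_pos: [0.4445, 0.3055, 0.0257]
tcp_rot: [0.924, 0.381, -0.035, 0.02]
contact_force: [-0.6, -0.5, 0.3]
opening: 0.932
```

```bash
python3 - <<'E'
from h import *
plan([.439,.3013],z=.003)
E
```

```text
pos [0.4445 0.3055 0.0257] x axis [ 0.708  0.702 -0.079] z [-0.049 -0.063 -0.997] yaw 0.781
tool shift cm [-0.5  -0.11  2.32]
```

>>> {"method": "send_rows", "body": {"motion": [0,0,0,0,8,0,0,0,0,8,0,0,0,0,8,0,0,0,0,8]}}

```text
time: 19.7
eef_pos: [0.4472, 0.3072, 0.0304]
tcp_rot: [0.924, 0.381, -0.031, 0.02]
contact_force: [-0.2, 0.1, -0.3]
opening: 0.934
```

```bash
python3 - <<'E'
from h import *
plan([.439,.3013],z=.003)
E
```

```text
pos [0.4472 0.3072 0.0304] x axis [ 0.708  0.702 -0.072] z [-0.042 -0.06  -0.997] yaw 0.781
tool shift cm [-0.79 -0.2   2.8 ]
```

>>> {"method": "send_rows", "body": {"motion": [-0.15,-0.1,0.3,0,8,-0.15,-0.1,0.3,0,8,-0.15,-0.1,0.3,0,8,-0.15,-0.1,0.3,0,8,-0.15,-0.1,0.3,0,8,-0.15,-0.1,0.3,0,8,-0.15,-0.1,0.3,0,8,-0.15,-0.1,0.3,0,8,-0.1,-0.1,0.3,0,8,-0.1,-0.1,0.3,0,8]}}

```text
time: 20.7
eef_pos: [0.4274, 0.3023, -0.0007]
tcp_rot: [0.924, 0.381, -0.031, 0.02]
contact_force: [0.1, 0.3, -0.8]
opening: 0.935
```

```bash
python3 - <<'E'
from h import *
plan([.439,.3013],z=.003)
E
```

```text
pos [ 0.4274  0.3023 -0.0007] x axis [ 0.708  0.703 -0.072] z [-0.042 -0.06  -0.997] yaw 0.781
tool shift cm [ 0.73  0.89 -0.41]
```

>>> {"method": "send_rows", "body": {"motion": [0,0,-0.3,0,8,0,0,-0.3,0,8,0,0,-0.3,0,8,0,0,-0.3,0,8,0,0,-0.3,0,8,0,0,-0.3,0,8,0,0,-0.3,0,8,0,0,-0.3,0,8,0,0,-0.3,0,8]}}

```text
time: 21.6
eef_pos: [0.4289, 0.3042, 0.0288]
tcp_rot: [0.924, 0.381, -0.03, 0.02]
contact_force: [-0.1, -0.8, -0.0]
opening: 0.934
```

```bash
python3 - <<'E'
from h import *
plan([.439,.3013],z=.003)
E
```

```text
pos [0.4289 0.3042 0.0288] x axis [ 0.708  0.703 -0.071] z [-0.041 -0.06  -0.997] yaw 0.782
tool shift cm [0.69 0.88 2.55]
```

>>> {"method": "send_rows", "body": {"motion": [2,2,-1,0,8,1.5,1.5,0,0,8,0,0,0,0,8,0,0,0,0,8,0,0,0,0,8,0,0,0,0,8,0,0,0,0,8,0,0,0,0,8]}}

```text
time: 22.4
eef_pos: [0.4755, 0.3044, 0.0366]
tcp_rot: [0.923, 0.382, -0.033, 0.02]
contact_force: [-0.6, 0.1, -1.3]
opening: 0.935
```

```bash
python3 - <<'E'
from h import *
plan([.439,.3013],z=.003); s=ctrl.get_state(); print(s['qpos'].round(4),s['dq'].round(4))
E
```

```text
pos [0.4755 0.3044 0.0366] x axis [ 0.706  0.704 -0.076] z [-0.046 -0.061 -0.997] yaw 0.784
tool shift cm [-2.54 -2.39  3.53]
[ 0.407   0.3233  1.9256 -0.0468  0.9595 -0.3489] [ 0.0047 -0.0036  0.008   0.001   0.0015 -0.0014]
```

>>> {"method": "send_rows", "body": {"motion": [-0.5,-0.5,-4,0,8,-0.5,-0.5,-4,0,8,0,0,-4,0,8,0,0,0,0,8,-0.5,-0.5,4,0,8,-0.5,-0.5,4,0,8,-0.5,-0.5,4,0,8,0,0,0,0,8]}}

```text
time: 23.2
eef_pos: [0.4381, 0.3054, 0.0403]
tcp_rot: [0.923, 0.382, -0.031, 0.019]
contact_force: [-1.1, -0.3, -0.7]
opening: 0.941
```

```bash
python3 - <<'E'
from h import *
plan([.439,.3013],z=.003)
E
```

```text
pos [0.4381 0.3054 0.0403] x axis [ 0.706  0.705 -0.073] z [-0.043 -0.06  -0.997] yaw 0.785
tool shift cm [0.05 0.31 3.74]
```

>>> {"method": "send_rows", "body": {"motion": [0,0.1,1.5,0,8,0,0.1,1.5,0,8,0,0.1,0.6,0,8,0,0,0,0,8]}}

```text
time: 23.6
eef_pos: [0.4421, 0.3022, 0.0052]
tcp_rot: [0.923, 0.383, -0.028, 0.019]
contact_force: [0.2, 0.6, -0.3]
opening: 0.941
```

```bash
python3 - <<'E'
from h import *
plan([.439,.3013],z=.003)
shot('wrist','w8.png')
E
```

```text
pos [0.4421 0.3022 0.0052] x axis [ 0.706  0.705 -0.067] z [-0.037 -0.057 -0.998] yaw 0.785
tool shift cm [-0.27 -0.16  0.24]
```

View pics/w8.png

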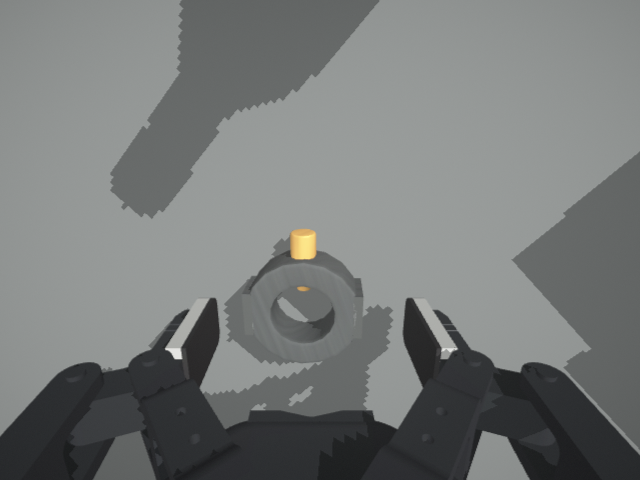

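>>> {"method": "send_rows", "body": {"motion": [-0.25,-0.2,0.1,0,7,0,-0.05,0.1,0,5.5,0,0,0.1,0,4.5,0,0,0.1,0,4.5,0,0,0,0,4.5,0,0,0,0,4.5], "grip_force": 40}}

```text
time: 24.25
eef_pos: [0.4409, 0.3033, 0.0059]
tcp_rot: [0.923, 0.383, -0.025, 0.019]
contact_force: [0.6, -0.4, -0.9]
opening: 0.584
```

```bash
python3 - <<'E'
from h import *
plan([.439,.3013],z=.003)
print(ctrl.get_state()['opening']*85.4)
shot('wrist','w9.png')
E
```

```text
pos [0.4409 0.3033 0.0059] x axis [ 0.706  0.706 -0.061] z [-0.032 -0.055 -0.998] yaw 0.785
tool shift cm [-0.26  0.    0.31]
49.84552122328888
```

View pics/w9.png

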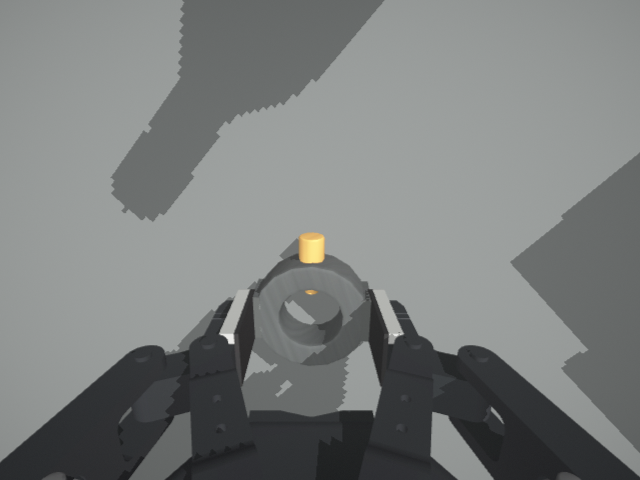

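>>> {"method": "send_rows", "body": {"motion": [0,0,-2,0,4.5,0,0,-4,0,4.5,0,0,-5,0,4.5,0,0,-5,0,4.5,0,0,-3,0,4.5,0,0,0,-0.12,4.5,0,0,0,-0.12,4.5,0,0,0,-0.12,4.5,0,0,0,-0.12,4.5], "grip_force": 60}}

```text
time: 25.2
eef_pos: [0.4456, 0.3139, 0.1987]
tcp_rot: [0.801, 0.598, -0.031, 0.012]
contact_force: [-0.2, 0.7, -2.0]
opening: 0.574
```

```bash
python3 - <<'E'
from h import *
plan([.583,.0565],z=.2)
shot('wrist','w10.png')
E
```

```text
pos [0.4456 0.3139 0.1987] x axis [ 0.282  0.957 -0.063] z [-0.035 -0.055 -0.998] yaw 1.284
tool shift cm [-20.77  20.47   0.8 ]
```

View pics/w10.png

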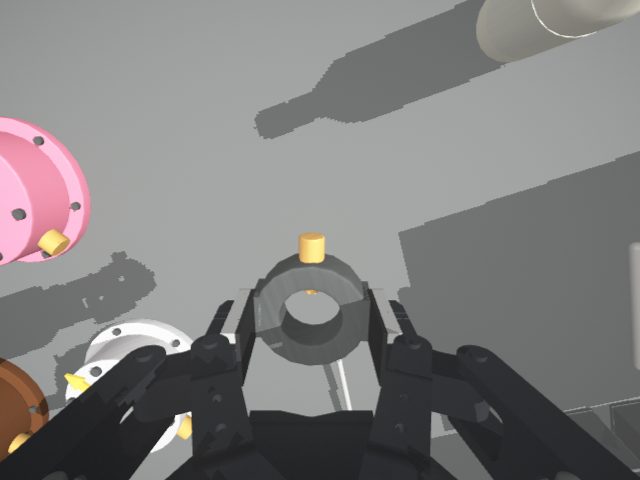

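>>> {"method": "send_rows", "body": {"motion": [0,0,-0.5,-0.13,4.5,0,0,-0.5,-0.13,4.5,0,0,0,-0.13,4.5,0,0,0,-0.13,4.5,0,0,0,-0.13,4.5,0,0,0,-0.13,4.5,0,0,0,-0.09,4.5]}}

```text
time: 25.95
eef_pos: [0.4439, 0.3137, 0.2034]
tcp_rot: [0.464, 0.885, -0.035, -0.005]
contact_force: [-0.0, -0.1, -1.8]
opening: 0.574
```

```bash
python3 - <<'E'
from h import *
plan([.583,.0565],z=.2)
E
```

```text
pos [0.4439 0.3137 0.2034] x axis [-0.57   0.821 -0.023] z [-0.041 -0.057 -0.998] yaw 2.177
tool shift cm [-29.05  -3.16   1.23]
```

>>> {"method": "send_rows", "body": {"motion": [-4,-0.4,0,0,4.5,-4.5,-0.5,0,0,4.5,-4.5,-0.5,0,0,4.5,-4.5,-0.5,0,0,4.5,-4.5,-0.5,0,0,4.5,-4.5,-0.4,0,0,4.5,-1.5,0,0,0,4.5,0,0,0,0,4.5]}}

```text
time: 26.75
eef_pos: [0.5821, 0.0597, 0.2055]
tcp_rot: [0.469, 0.883, -0.035, -0.007]
contact_force: [-0.7, 0.3, -1.7]
opening: 0.572
```

```bash
python3 - <<'E'
from h import *
plan([.583,.0565],z=.2)
im,d,p,T=shot('wrist','w11.png')
P,u,v=pts(d,p,T)
near=np.hypot(P[:,0]-.583,P[:,1]-.055)<.1
q=P[near&(P[:,2]>.137)&(P[:,2]<.15)]; print('shafttop',q.mean(0) if len(q) else 0,len(q))
q=P[near&(P[:,2]>.057)&(P[:,2]<.064)]; print('drum',(q.max(0)+q.min(0))/2,np.ptp(q,0))
E
```

```text
pos [0.5821 0.0597 0.2055] x axis [-0.561  0.828 -0.021] z [-0.046 -0.056 -0.997] yaw 2.166
tool shift cm [-0.31 -0.07  0.56]
shafttop [0.58385158 0.0473001  0.13824561] 35
drum [0.58255928 0.05629349 0.06049711] [0.12100806 0.12185664 0.00699087]
```

View pics/w11.png

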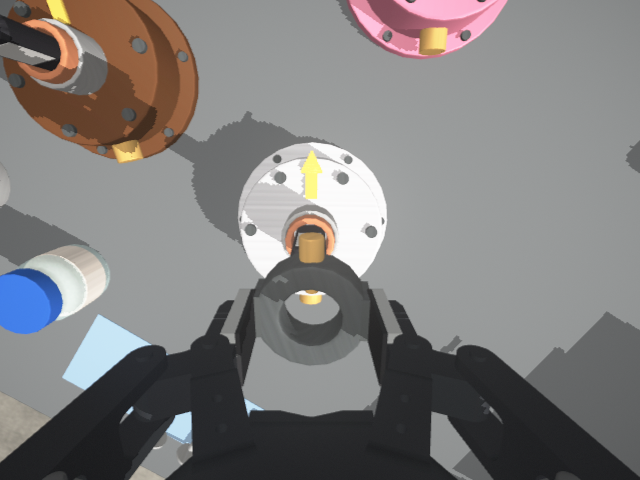

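```bash
cat > col.py <<'E'
from h import *
def collar(fn):
    s0=ctrl.get_state()
    im,d,p,T=shot('wrist',fn)
    M=np.array(p['mount']); 
    P,u,v=pts(d,p,M)
    k=(abs(P[:,0])<.0235)&(abs(P[:,1])<.03)&(P[:,2]>-.05)&(P[:,2]<.02)&(v<365)&(v>250)
    im2=cv2.cvtColor(im,cv2.COLOR_RGB2HSV)[v,u]
    k&=im2[:,1]<80
    P=P[k]; 
    # ransac plane for top face
    best=None;rng=np.random.default_rng(0)
    for _ in range(600):
        a,b,c=P[rng.choice(len(P),3,False)]; n=np.cross(b-a,c-a); L=np.linalg.norm(n)
        if L<1e-5: continue
        n/=L
        if abs(n[2])<.97: continue
        m=abs((P-a)@n)<.0008
        if best is None or m.sum()>best.sum(): best=m
    Q=P[best]; cen=Q.mean(0); n=np.linalg.svd(Q-cen)[2][2]; n*=-np.sign(n[2])
    r=Q[:,:2]
    print('top pts',best.sum(),len(P),'mean',cen.round(4),'bbox c',((Q.max(0)+Q.min(0))/2).round(4),np.ptp(Q,0).round(4),'n(tool)',n.round(3))
    # inner edge circle fit r=13.5: boundary
    ang=np.arctan2(r[:,1]-cen[1],r[:,0]-cen[0]); 
    f=lambda c:np.concatenate([np.minimum(np.hypot(r[:,0]-c[0],r[:,1]-c[1])-.0135,0),np.maximum(np.hypot(r[:,0]-c[0],r[:,1]-c[1])-.025,0)])
    c=least_squares(f,cen[:2]).x
    Rm=R.from_quat(s0['tcp_rot']).as_matrix()
    ct=np.r_[c,cen[2]]; und=ct-n*.018
    print('annulus centre(tool) cm',(c*100).round(2),'top z tool',cen[2].round(4),'n world',(Rm@n).round(3))
    print('underside world',(s0['eef_pos']+Rm@und).round(4),'top world',(s0['eef_pos']+Rm@ct).round(4))
    return im
E
python3 - <<'E'
from col import *
collar('w12.png'); plan([.583,.0565],z=.2)
E
```

```text
top pts 5042 8524 mean [ 0.0002 -0.0005 -0.0103] bbox c [ 0.      0.0007 -0.0102] [0.047  0.0496 0.0046] n(tool) [-0.064  0.016 -0.998]
annulus centre(tool) cm [0.   0.07] top z tool -0.0103 n world [0.096 0.012 0.995]
underside world [0.5808 0.0614 0.1976] top world [0.5825 0.0616 0.2155]
pos [0.581  0.0618 0.2054] x axis [-0.563  0.826 -0.019] z [-0.046 -0.055 -0.997] yaw 2.169
tool shift cm [-0.54 -0.09  0.56]
```

>>> {"method": "send_rows", "body": {"motion": [-0.4,0.1,1,0,4.5,0,0.1,1.5,0,4.5,0,0,1.3,0,4.5,0,0,0,0,4.5,0,0,0,0,4.5]}}

```text
time: 27.35
eef_pos: [0.5796, 0.063, 0.1618]
tcp_rot: [0.465, 0.885, -0.036, -0.01]
contact_force: [0.2, 0.4, -2.0]
opening: 0.575
```

```bash
cat >> col.py <<'E'
def go(tgt,fn):
    im=collar(fn)
E
python3 - <<'E'
from col import *
collar('w13.png'); plan([.583,.0565],z=.2)
E
```

```text
top pts 5019 8496 mean [ 0.0004 -0.0003 -0.0103] bbox c [-0.      0.0005 -0.0102] [0.047  0.0494 0.0045] n(tool) [-0.066  0.012 -0.998]
annulus centre(tool) cm [0.   0.07] top z tool -0.0103 n world [0.098 0.007 0.995]
underside world [0.5789 0.0638 0.1541] top world [0.5807 0.064  0.172 ]
pos [0.5793 0.063  0.1616] x axis [-0.568  0.823 -0.015] z [-0.052 -0.054 -0.997] yaw 2.175
tool shift cm [-0.8  -0.35 -3.82]
```

>>> {"method": "send_rows", "body": {"motion": [-0.6,0,0,0.02,4.5,-0.2,-0.1,0,0,4.5,0,0,0,0,4.5]}}

```text
time: 27.7
eef_pos: [0.5842, 0.0554, 0.1631]
tcp_rot: [0.474, 0.88, -0.035, -0.009]
contact_force: [-0.4, 0.3, -2.2]
opening: 0.573
```

```bash
python3 - <<'E'
from col import *
collar('w14.png'); plan([.583,.0565],z=.2)
E
```

```text
top pts 5143 8497 mean [ 0.0002 -0.0005 -0.0103] bbox c [-0.      0.0005 -0.0103] [0.047  0.0492 0.0045] n(tool) [-0.062  0.014 -0.998]
annulus centre(tool) cm [0.   0.06] top z tool -0.0103 n world [0.095 0.01  0.995]
underside world [0.5835 0.0561 0.1554] top world [0.5852 0.0563 0.1733]
pos [0.5842 0.0555 0.1632] x axis [-0.551  0.835 -0.018] z [-0.049 -0.054 -0.997] yaw 2.154
tool shift cm [ 0.09 -0.31 -3.67]
```

View pics/w14.png

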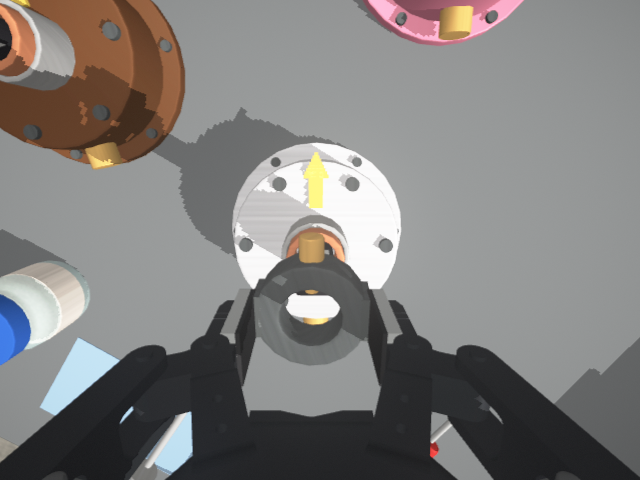

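>>> {"method": "send_rows", "body": {"motion": [0.1,0.1,1,0,4.5,0,0,0.8,0,4.5,0,0,0,0,4.5,0,0,0,0,4.5]}}

```text
time: 28.15
eef_pos: [0.5836, 0.0557, 0.1437]
tcp_rot: [0.474, 0.88, -0.035, -0.009]
contact_force: [0.5, -0.0, -1.9]
opening: 0.577
```

```bash
python3 - <<'E'
from col import *
collar('w15.png'); plan([.583,.0565],z=.2)
E
```

```text
top pts 5034 9364 mean [-0.     -0.0004 -0.0103] bbox c [ 0.      0.0004 -0.0103] [0.047  0.0493 0.0043] n(tool) [-0.059  0.013 -0.998]
annulus centre(tool) cm [-0.01  0.06] top z tool -0.0103 n world [0.092 0.012 0.996]
underside world [0.583  0.0564 0.136 ] top world [0.5846 0.0566 0.1539]
pos [0.5835 0.0557 0.1436] x axis [-0.55   0.835 -0.018] z [-0.049 -0.054 -0.997] yaw 2.153
tool shift cm [-0.01 -0.39 -5.63]
```

View pics/w15.png

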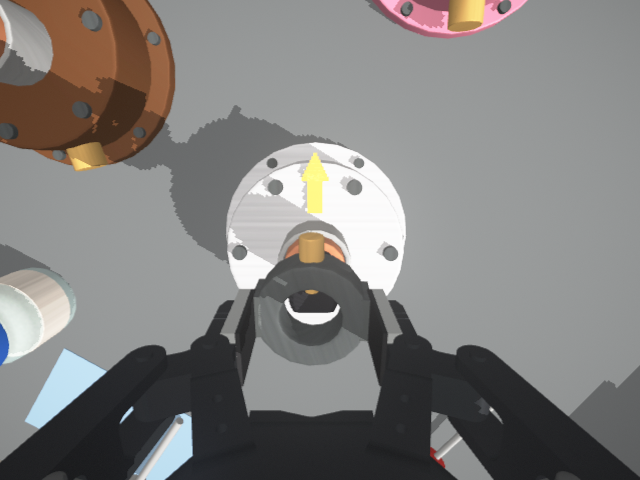

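>>> {"method": "send_rows", "body": {"motion": [0.05,0.02,0.7,0,4.5,0.02,0.02,0.7,0,4.5,0,0,0,0,4.5,0,0,0,0,4.5]}}

```text
time: 28.6
eef_pos: [0.5827, 0.0559, 0.1284]
tcp_rot: [0.474, 0.88, -0.035, -0.009]
contact_force: [0.2, 0.1, -2.6]
opening: 0.574
```

```bash
python3 - <<'E'
from col import *
collar('w16.png'); plan([.583,.0565],z=.2);print(ctrl.get_state()['contact_force'],ctrl.get_state()['wrist_torque'])
E
```

```text
top pts 5999 9859 mean [-0.     -0.0005 -0.0103] bbox c [-0.      0.0007 -0.0103] [0.047  0.0495 0.0044] n(tool) [-0.057  0.017 -0.998]
annulus centre(tool) cm [ 0.05 -0.54] top z tool -0.0103 n world [0.095 0.016 0.995]
underside world [0.5767 0.0536 0.1211] top world [0.5784 0.0539 0.139 ]
pos [0.5826 0.0559 0.1283] x axis [-0.55   0.835 -0.018] z [-0.049 -0.054 -0.997] yaw 2.154
tool shift cm [-0.1  -0.44 -7.16]
[-0.50033929 -0.01363697 -2.74439229] [0.02705038 0.0232903  0.0720724 ]
```

View pics/w16.png

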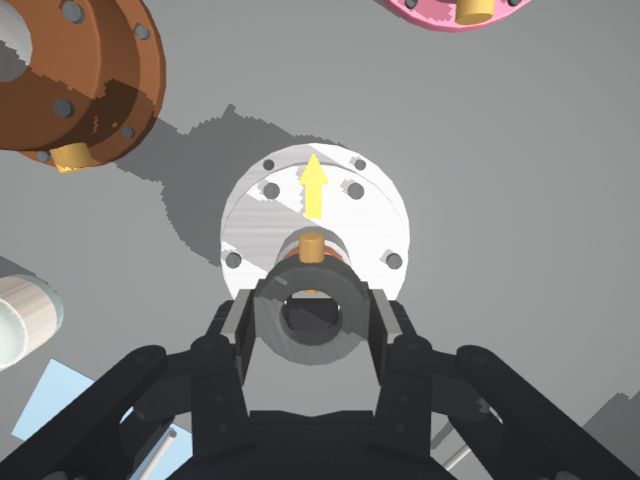

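>>> {"method": "send_rows", "body": {"motion": [0.02,0.05,0.8,0,4.5,0.02,0.05,0.8,0,4.5,0,0,0,0,4.5,0,0,0,0,4.5]}}

```text
time: 29.05
eef_pos: [0.5825, 0.0559, 0.111]
tcp_rot: [0.474, 0.88, -0.035, -0.009]
contact_force: [0.7, 0.8, -2.3]
opening: 0.57
```

```bash
python3 - <<'E'
from col import *
collar('w17.png'); plan([.583,.0565],z=.2);print(ctrl.get_state()['contact_force'],ctrl.get_state()['wrist_torque'])
E
```

```text
top pts 4535 9865 mean [ 0.0001 -0.0026 -0.0104] bbox c [-0.      0.0004 -0.0104] [0.047  0.0492 0.0046] n(tool) [-0.066  0.012 -0.998]
annulus centre(tool) cm [-0.02  0.27] top z tool -0.0104 n world [0.095 0.005 0.995]
underside world [0.5836 0.0577 0.1033] top world [0.5854 0.0578 0.1212]
pos [0.5823 0.0559 0.1109] x axis [-0.55   0.835 -0.018] z [-0.049 -0.054 -0.997] yaw 2.153
tool shift cm [-0.15 -0.54 -8.9 ]
[-0.56462945 -0.58705784 -1.80485624] [-0.01392418 -0.05002245 -0.01080707]
```

View pics/w17.png

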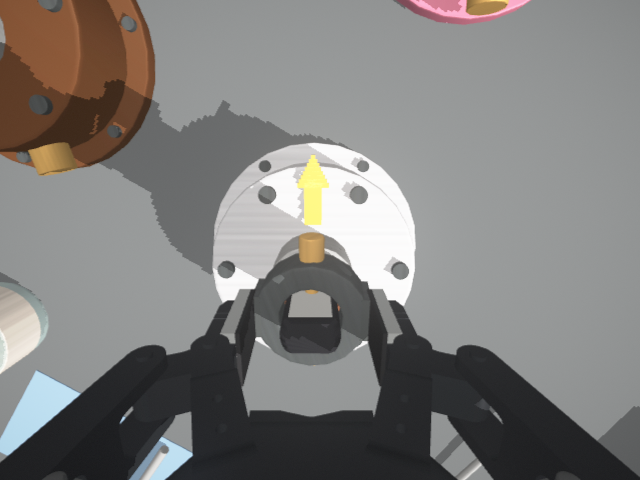

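>>> {"method": "send_rows", "body": {"motion": [0.01,0.03,0.5,0,4.5,0.01,0.03,0.5,0,4.5,0,0,0.2,0,4.5,0,0,0,0,4.5], "grip_force": 90}}

```text
time: 29.5
eef_pos: [0.5832, 0.0558, 0.1015]
tcp_rot: [0.474, 0.88, -0.035, -0.008]
contact_force: [-2.8, -0.1, 3.5]
opening: 0.561
```

```bash
python3 - <<'E'
from col import *
collar('w18.png'); plan([.583,.0565],z=.2);print(ctrl.get_state()['contact_force'],ctrl.get_state()['wrist_torque'])
E
```

```text
top pts 3811 10108 mean [ 0.     -0.0061 -0.0103] bbox c [-0.     -0.0017 -0.0102] [0.0469 0.0442 0.0048] n(tool) [-0.064  0.016 -0.998]
annulus centre(tool) cm [-0.01  0.27] top z tool -0.0103 n world [0.096 0.009 0.995]
underside world [0.5843 0.0576 0.0937] top world [0.5861 0.0578 0.1116]
pos [0.5833 0.0558 0.1017] x axis [-0.55   0.835 -0.019] z [-0.048 -0.054 -0.997] yaw 2.154
tool shift cm [-0.12 -0.67 -9.81]
[-2.83394507  0.53431795  4.40624447] [ 0.01160504  0.46220273 -0.00926369]
```

>>> {"method": "send_rows", "body": {"motion": [0.03,-0.05,0.3,0,4.5,0.03,-0.03,0.3,0,4.5,0,0,0.3,0,4.5,0,0,0.2,0,4.5]}}

```text
time: 29.95
eef_pos: [0.5834, 0.0557, 0.0981]
tcp_rot: [0.474, 0.88, -0.035, -0.007]
contact_force: [-6.0, 0.1, 11.6]
opening: 0.56
```

```bash
python3 - <<'E'
from col import *
collar('w19.png'); plan([.583,.0565],z=.2);print(ctrl.get_state()['contact_force'],ctrl.get_state()['wrist_torque'])
E
```

```text
top pts 3596 10178 mean [-0.0002 -0.006  -0.01  ] bbox c [-0.     -0.0026 -0.01  ] [0.047  0.044  0.0043] n(tool) [-0.06  -0.004 -0.998]
annulus centre(tool) cm [0.01 0.25] top z tool -0.01 n world [0.075 0.002 0.997]
underside world [0.5846 0.0577 0.0899] top world [0.5859 0.0577 0.1079]
pos [0.5834 0.0557 0.098 ] x axis [-0.55   0.835 -0.02 ] z [-0.046 -0.054 -0.997] yaw 2.154
tool shift cm [ -0.12  -0.69 -10.18]
[-7.39655969  1.45201498 13.48971824] [ 0.15302304  0.98863018 -0.02507174]
```

View pics/w19.png

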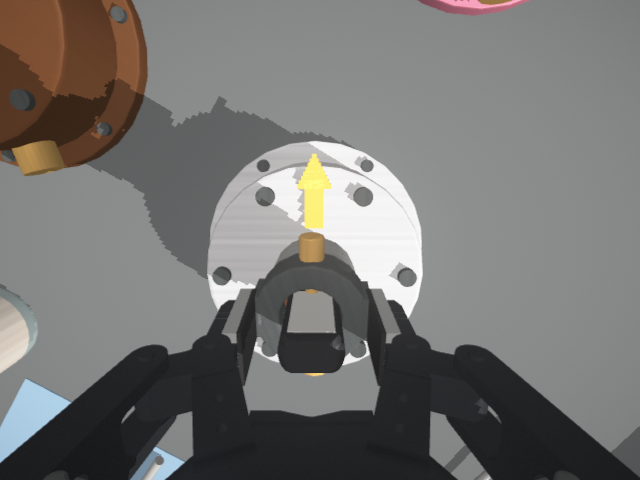

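>>> {"method": "send_rows", "body": {"motion": [0.05,-0.08,0.2,0,4.5,0.05,-0.08,0.2,0,4.5,0.03,-0.05,0.2,0,4.5,0,0,0.2,0,4.5]}}

```text
time: 30.4
eef_pos: [0.5834, 0.0557, 0.0979]
tcp_rot: [0.474, 0.88, -0.033, -0.004]
contact_force: [-7.4, 0.9, 13.3]
opening: 0.564
```

```bash
python3 - <<'E'
from col import *
collar('w20.png'); plan([.583,.0565],z=.2);print(ctrl.get_state()['contact_force'],ctrl.get_state()['wrist_torque'])
E
```

```text
top pts 3899 10194 mean [ 0.0001 -0.0067 -0.0102] bbox c [ 0.     -0.0022 -0.0103] [0.047  0.0435 0.0047] n(tool) [-0.064 -0.01  -0.998]
annulus centre(tool) cm [0.   0.25] top z tool -0.0102 n world [ 0.067 -0.004  0.998]
underside world [0.5846 0.0577 0.0899] top world [0.5858 0.0577 0.1078]
pos [0.5834 0.0557 0.0979] x axis [-0.551  0.834 -0.024] z [-0.04  -0.055 -0.998] yaw 2.154
tool shift cm [ -0.16  -0.63 -10.19]
[-6.63804886  1.17481294 12.29493488] [ 0.0634179   0.99830208 -0.05228442]
```

```bash
python3 - <<'E'
from col import *
im,d,p,T=shot('scene','s2.png')
cv2.imwrite('pics/s2c.png',cv2.resize(im[200:320,270:400,::-1],None,fx=5,fy=5,interpolation=cv2.INTER_CUBIC))
for i in range(4): cams.read_camera('top')
collar('w21.png');s=ctrl.get_state();print(s['time'],s['eef_pos'],s['contact_force'],s['opening'],s['dq'].round(4))
E
```

```text
top pts 3823 10205 mean [ 0.0002 -0.0063 -0.0102] bbox c [ 0.     -0.0018 -0.0102] [0.047  0.0438 0.0046] n(tool) [-0.065  0.008 -0.998]
annulus centre(tool) cm [0.01 0.28] top z tool -0.0102 n world [0.081 0.004 0.997]
underside world [0.5846 0.0578 0.09  ] top world [0.586  0.0578 0.1079]
30.75 [0.58335308 0.05571498 0.09786237] [-6.64446368  1.21674039 12.50639607] 0.5627679229045205 [ 0.0014 -0.0007  0.0007  0.0013 -0.0001  0.0003]
```

View pics/s2c.png

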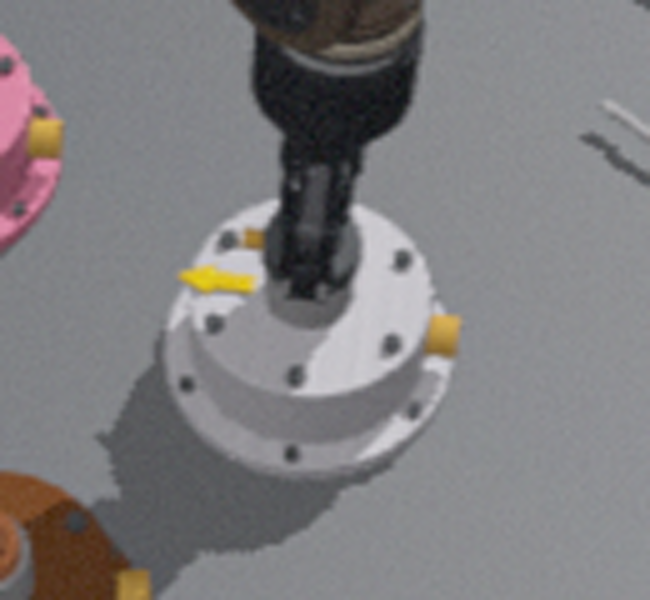

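View pics/w21.png

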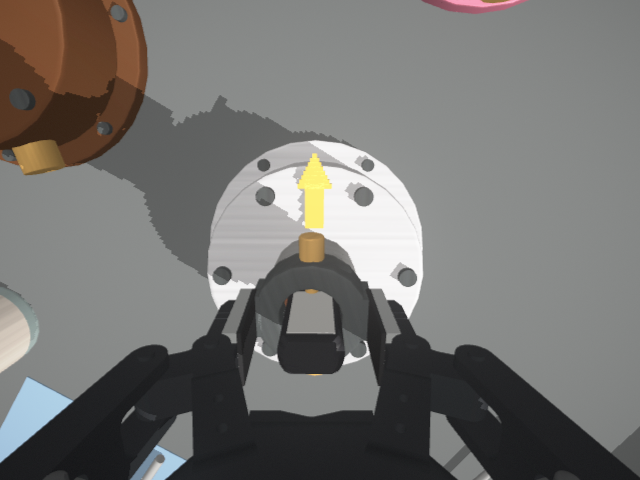

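>>> {"method": "send_rows", "body": {"motion": [0.03,-0.05,0.5,0,4.5,0.03,-0.05,0.5,0,4.5,0,0,0.5,0,4.5,0,0,0.5,0,4.5]}}

```text
time: 31.15
eef_pos: [0.5834, 0.0556, 0.0975]
tcp_rot: [0.474, 0.88, -0.035, -0.005]
contact_force: [-13.6, 1.3, 24.8]
opening: 0.563
```

```bash
python3 - <<'E'
from col import *
for i in range(3): cams.read_camera('top')
collar('w22.png');plan([.583,.0565],z=.2);s=ctrl.get_state();print(s['time'],s['eef_pos'],s['contact_force'],s['opening'],s['dq'].round(4))
E
```

```text
top pts 3754 10217 mean [ 0.0001 -0.0068 -0.0101] bbox c [-0.     -0.0025 -0.0103] [0.047  0.0436 0.0046] n(tool) [-0.06  -0.021 -0.998]
annulus centre(tool) cm [0.02 0.24] top z tool -0.0101 n world [ 0.058 -0.006  0.998]
underside world [0.5847 0.0578 0.0895] top world [0.5858 0.0577 0.1075]
pos [0.5834 0.0556 0.0975] x axis [-0.551  0.834 -0.023] z [-0.042 -0.056 -0.998] yaw 2.155
tool shift cm [ -0.14  -0.66 -10.23]
31.35 [0.58340112 0.05560351 0.09752779] [-13.59822471   1.27255779  25.01361608] 0.5595845368209615 [-0.0008  0.0012  0.     -0.0013  0.0003  0.0009]
```

View pics/w22.png

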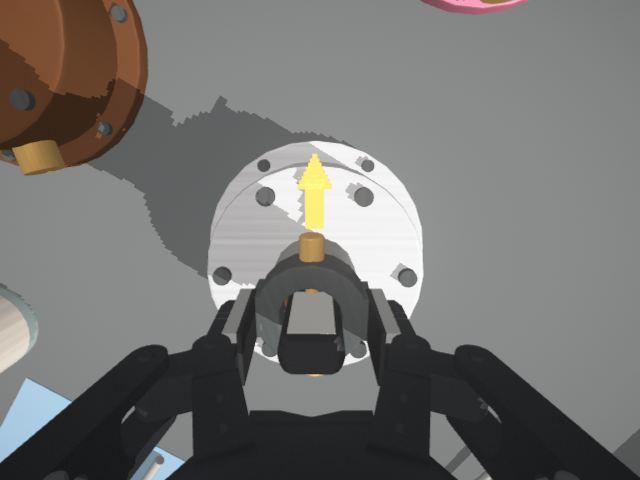

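```bash
python3 - <<'E'
from h import *
workorder.sign_off(); s=ctrl.get_state();print(s['time'],s['contact_force'],s['eef_pos'])
E
```

```text
the job is handed in; nothing more can be done
the job is handed in; nothing more can be done
```

I pinched the shaft across its flats and turned it about 0.54 rad, until a flat faced the yellow pointer. I then slid the collar over it with the screw on the pointer side and pushed it down onto the bearing cap. The job was handed in at about 31.4 s with the collar still gripped and held down; the system gave no verdict.

| Last check | Result | Limit |
|---|---|---|
| Collar underside height | about 89.5–90 mm, about the 90 mm home height | 93 mm |
| Collar tilt | about 0.06 rad | 0.12 rad |
| Screw direction against the pointer | within about 0.02 rad | 0.2 rad |
| Upward reaction from spring seat and rim | about 25 N, steady over 0.2 s | – |
| Grip setting | 90 N | over 2 N |

- **Weak spots:** the gripper drifted out of upright during the moves, so the collar sits slightly tilted, and the shaft pushes sideways on it with about 14 N.
- **Not measured at the end:** the spring-seat travel and the exact centring on the shaft. I inferred both from the collar's height, the contact force and the bore's fit.
- **Unreliable reading:** the last camera-based collar centre was off because the shaft hides part of the collar's top face, so I set it aside.
- **Bystanders:** I did not re-measure their positions. All work stayed clear of them, and I saw no contact with them.

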